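# Clamp up puppet limb segments in a ratchet clamp

### The job

Take every walnut limb segment (three or four of them) from the wooden cradle and lay them in the clamp's trough in one straight row, butted end to end against the fixed green stop with no gaps. Flip the red pawl knob on the ratchet handle over to the closing side and swing the handle back and forth until the red jaw grips the row firmly, then let go, leaving the pawl on closing. Work the jaw only through the ratchet, never by shoving it, and leave the bell, doorknob, forearm and buttons where they lie.

Things in the scene. Friction and masses are not known exactly. Their poses are not given: they have to be found in the camera images.
- segment_a: Walnut limb segment: plain cylinder 30 mm in diameter, 45 mm long, 35 g, flat ends, a pale 3 mm band round its middle. Origin at its centre, x along its axis. It may be absent. It lies in the cradle at the start; rough-turned, so on the counter it soon stops rolling.
- segment_b: Walnut limb segment: plain cylinder 30 mm in diameter, 45 mm long, 35 g, flat ends, a pale 3 mm band round its middle. Origin at its centre, x along its axis. It may be absent. It lies in the cradle at the start; rough-turned, so on the counter it soon stops rolling.
- segment_c: Walnut limb segment: plain cylinder 30 mm in diameter, 45 mm long, 35 g, flat ends, a pale 3 mm band round its middle. Origin at its centre, x along its axis. It may be absent. It lies in the cradle at the start; rough-turned, so on the counter it soon stops rolling.
- segment_d: Walnut limb segment: plain cylinder 30 mm in diameter, 45 mm long, 35 g, flat ends, a pale 3 mm band round its middle. Origin at its centre, x along its axis. It may be absent. It lies in the cradle at the start; rough-turned, so on the counter it soon stops rolling.
- cradle: Fixed wooden cradle, a raised V rail 260 mm long along its y axis on a 56 x 270 x 6 mm foot. Origin: centre of its underside. Segments lie in the V end to end with gaps, axes along y, 48 mm above the counter. The V is 25 mm wide and its edges end 11 mm below the segments' axis, so fingers pass it on both sides down to 25 mm.
- stop_face (a point): Centre of the fixed stop's face, on the trough's axis, 48 mm above the counter. Its y axis points along the trough from the stop to the jaw, z up; its x points away from the robot. The steel trough is a V rail like the cradle's, 25 mm wide; segments lying in it have their axes on this y axis (x = z = 0).
- end_stop: Green fixed stop block, 46 mm wide, 22 mm thick, top 68 mm above the counter. Origin: under its face at counter level; axes as stop_face. It stands on the clamp's base plate, 6 mm thick, which along the trough reaches from x -74 to +100 mm and has 13 mm high lips along both long edges that catch fallen segments.
- jaw_pad: Red jaw block of the clamp, 46 mm wide, 26 mm thick, top 68 mm above the counter, facing the stop across the trough. Origin: under its face at counter level. Friction in the gear holds it against about 50 N; the ratchet moves it.
- jaw_face (a point): Centre of the jaw's face, 48 mm above the counter, on the trough's axis.
- jaw (a joint): Jaw travel in m towards the stop. The gap between stop and jaw faces is 215 mm minus this. 0 at the start, limits -25 to 140 mm; 10 mm per radian of the ratchet wheel.
- handle (a joint): Ratchet handle angle in rad about the vertical ratchet axis, positive anticlockwise from above, limits -0.75 to 0.75. At 0 the handle points from the axis along minus x of stop_face. Needs about 6 N at the grip when driving, 3 N when swinging back. The wheel has 18 teeth (0.35 rad each), so up to 0.35 rad of a stroke may be lost before the pawl catches.
- pawl (a joint): Direction pawl knob angle in rad, relative to the handle, about a vertical axis, positive anticlockwise from above; stays where left, limits -0.6 to 0.6. Above 0.35 clockwise swings run free and anticlockwise ones open the jaw (so it starts); below -0.35 clockwise (negative) swings close the jaw and anticlockwise ones run free. Flipping takes about 3 N.
- pawl_knob (a point): Centre of the red upright fin on the pawl lever: 9 mm thick across the lever, 14 mm along it, from 61 to 91 mm above the counter; this point is 78 mm up. The lever's axis is on the handle, 52 mm from the ratchet axis towards the grip; at pawl 0 the fin is 26 mm farther out along the handle. The point's x axis points from the lever's axis to the fin. The handle bar's top is 57 mm up.
- handle_grip (a point): Pale wooden upright grip post at the handle's end, 20 mm in diameter, from 58 to 102 mm above the counter; this point is on its axis, 85 mm up and 150 mm from the ratchet axis. The point's x axis points outward along the handle.
- ratchet_axis (a point): Point on the vertical axis of wheel and handle, 85 mm above the counter.
- bell: Small gold tin bell, 52 mm across, 53 mm high, standing. Origin: centre of its underside. Bystander.
- doorknob: Green glass doorknob, 58 mm across, 60 mm high, standing. Origin: centre of its underside. Bystander.
- forearm: Walnut puppet forearm with a pale peg, about 175 mm long along its x, 30 mm thick. Origin: under its middle. Bystander.
- button_a: Ivory bone button, 22 mm across, 5 mm thick, lying flat. Origin: centre of its underside. Bystander.
- button_b: Ivory bone button, 22 mm across, 5 mm thick, lying flat. Origin: centre of its underside. Bystander.
- button_c: Ivory bone button, 22 mm across, 5 mm thick, lying flat. Origin: centre of its underside. Bystander.

How it is judged:
By the outcome, as a careful person would: the job done as asked, in the order asked, and still so for the second after the job is handed in, with the robot touching nothing.
Of segment_a, segment_b, segment_c, segment_d only 3 to 4 are there at a start; the rules pass over those that are not, and their reading is None.
At some moment in a run one of segment_a, segment_b, segment_c, segment_d may be knocked a few centimetres aside while the robot is not near it.
Once in a run the grip may slacken for a moment while it holds something.
It also fails if it takes over 210 s, if anything falls off the work surface, if the arm or the gripper's body presses on something with over 40 N, if the wrist force passes 120 N, or if a joint passes its speed limit or range.

### The arm

A 6-joint arm with a two-finger parallel gripper is mounted at the origin on the work surface. World frame = base frame: x ahead of the robot, y to its left, z up, the work surface at z = 0. Lengths are in m, angles in rad, forces in N, time in s.
With the tool pointing down it reaches from about 0.375 to 0.9 m from the base axis. Payload 3.1 kg.
Tool frame: the origin (TCP) lies on the centre line of the jaws, within the pads' length; the fingertips stand 14 mm ahead of it and the grasp point (between the pads) lies 5 mm behind it; y points along the fingers, z is the direction in which the jaws open and shut, and the axes are right-handed (so a half turn about y gives the same grasp; the last joint's range is limited). The gripper opens to 87 mm and grips with 3 to 60 N. Pads are 19 mm wide; open, the fingers measure 117 mm over their backs; the gripper's body (75 mm by 190 mm) begins 51 mm behind the grasp point.
Start: joints at [1.147, 0.527, 1.433, -0, 1.181, -0.178], TCP at [0.152, 0.606, 0.237] pointing down, gripper open.
Joint ranges: [-3.08, 3.08], [-0.75, 2.2], [0.22, 2.44], [-1.43, 4.57], [0, 2.65], [-2.85, 2.85]. Speed limits (rad/s): [2.79, 2.79, 3.14, 3.14, 3.14, 3.14].

### API

Orientations are given as a unit quaternion [x, y, z, w].
In Python, from rig import robot, vision gives the robot as it stands.
- The arm moves only by the shell command python3 -m crank 'ROWS' [FORCE]. ROWS is JSON, a list of rows, each a list of 7 numbers: the shift along the tool's x, y, z as a fraction of full scale, then the turn, a rotation vector about the tool's x, y, z as a fraction of full scale, then the gripper command: -1 is shut, 1 is fully open, values between are in proportion. In form: [[x, y, z, wx, wy, wz, grip], ...]. A call has 1 to 10 rows; each row is the pose to reach, as a shift and turn from the pose commanded when the call began, along the tool's axes at that moment, turning the shorter way round; what a row does not reach only later rows make up. Full scale, the value 1, is 50 cm for a shift and pi rad for a turn. A row lasts 1/8 s, in which the tool goes at most 62.5 mm and 10.7 degrees, less where a joint would pass 70% of its speed; a pose out of reach is approached as far as the arm can. A call with a number of a shift or a turn outside -1 to 1 is refused whole. A call with a gripper value outside its range is refused whole. The fingers move at their own pace and stop on an object; FORCE is the grip in N (left out, the last holds). Time passes only in rows, so rows that repeat a pose let the fingers close. It gives the time, the measured TCP pose, the force and the opening at its end, in the units of the state.
- robot.get_obs(): the state, without advancing time (a new reading comes with each control period).
- vision.camera(name): name is "side" or "top" or "wrist"; returns the picture (480x640x3 uint8, blue, green, red); there is no depth.
- vision.camera_info(name): a dict with "vfov" (degrees; the focal length in pixels is half the picture's height over the tangent of half this angle, whatever the lens; pixels are square), "cx", "cy" (the principal point, pixels), "world_from_camera" (4x4, takes a point from camera to world coordinates); the wrist camera has in their place "tool_from_camera" (4x4, takes a point from camera to tool coordinates, whose origin is the TCP and whose axes are the tool frame's). Camera axes: x right, y up, looking along -z (the intrinsics and any distortion apply to the point x, -y, -z); pixel columns grow to the right and rows downward; lengths in m; the calibration is good to about 2 mm. A picture is of the moment at which its call begins: read the wrist's pose just before it. camera_info takes no time and is no camera call.
- robot.hand_in(): hands the job in, once; it reports no verdict.
The state is a dict: "time": time; "q": joint angles; "joint_velocities": joint speeds; "joint_torque": joint torques, N m; "position": TCP position; "tool_rot": TCP orientation; "ft_force": force on the tool from outside, world axes, zero at the start; "moment": the same for the moment, N m; "grip_width": finger opening in m.
Only numpy, scipy, OpenCV 4.12 (cv2) and the standard library are available. Lean on these libraries where they do the work, as an engineer would, in place of code of your own. Each camera call takes 0.05 s, during which the arm holds its last target.

## Working session

There is one attempt and no reset: what is moved stays moved. The work goes in short steps, Python scripts to look and compute and a shell command to move; the robot and the scene stay as the last step left them, time stands still between calls to the robot, and variables do not carry over. Pictures are saved under pics/ and viewed, and the job is handed in when it is done.

```bash
ls; mkdir -p pics; python3 - <<'E'
from rig import robot, vision
import cv2
o=robot.get_obs()
print(o)
for n in ['side','top','wrist']:
    cv2.imwrite(f'pics/{n}0.png',vision.camera(n)); print(n,vision.camera_info(n))
E
```

```text
pics
{'time': 0.0, 'q': array([ 1.14647677e+00,  5.28455681e-01,  1.43389471e+00,  3.38339455e-07,
        1.18140613e+00, -1.78493254e-01]), 'joint_velocities': array([ 0.00050801, -0.0004963 ,  0.0024803 , -0.0023004 , -0.00016775,
        0.00014885]), 'joint_torque': array([-1.53565197e-04, -4.40039957e+01, -1.76593208e+01,  6.35053706e-02,
        5.84863883e-02, -1.66992845e-04]), 'position': array([0.15177214, 0.60556829, 0.23558047]), 'tool_rot': array([ 0.70250225, -0.08692126,  0.08646682, -0.70104121]), 'ft_force': array([ 1.04761189, -0.3822539 , -0.32715965]), 'moment': array([-0.01086773, -0.00063729,  0.01783374]), 'grip_width': 0.0867898857498869}
side {'vfov': 51.82175066601798, 'cx': 315.8728162071414, 'cy': 230.62092037438785, 'world_from_camera': array([[ 0.96162895,  0.17031969, -0.2150836 ,  0.32097517],
       [-0.27354841,  0.53522292, -0.7991919 , -0.77082922],
       [-0.02100045,  0.82736185,  0.56127654,  0.62699578],
       [ 0.        ,  0.        ,  0.        ,  1.        ]])}
top {'vfov': 46.61747654225763, 'cx': 323.33668173810975, 'cy': 224.88113564707294, 'world_from_camera': array([[ 5.36493428e-02,  9.74280969e-01, -2.18856896e-01,
         2.35419314e-01],
       [-9.98559417e-01,  5.25458946e-02, -1.08636800e-02,
        -2.24812463e-02],
       [ 9.15754704e-04,  2.19124444e-01,  9.75696489e-01,
         1.46779821e+00],
       [ 0.00000000e+00,  0.00000000e+00,  0.00000000e+00,
         1.00000000e+00]])}
wrist {'vfov': 70.7908921074386, 'cx': 320.1365500046626, 'cy': 242.7937661682607, 'tool_from_camera': array([[ 6.68309793e-04, -9.56758079e-01, -2.90884052e-01,
        -8.11758550e-02],
       [ 5.51406184e-04,  2.90884425e-01, -9.56758040e-01,
        -1.46856011e-01],
       [ 9.99999625e-01,  4.79015502e-04,  7.21963231e-04,
         6.76429920e-04],
       [ 0.00000000e+00,  0.00000000e+00,  0.00000000e+00,
         1.00000000e+00]])}
```

View pics/top0.png

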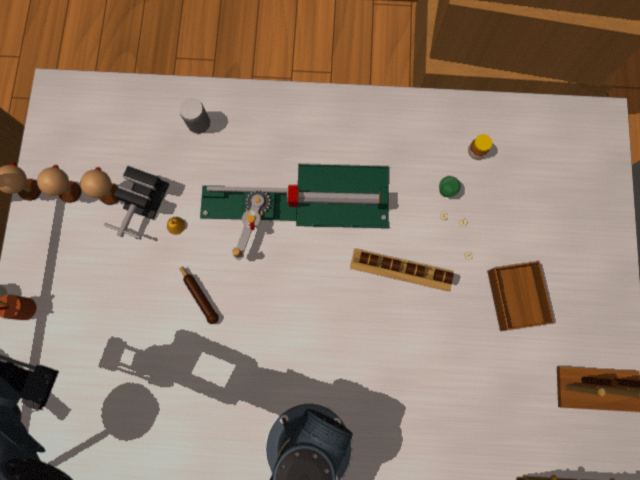

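View pics/side0.png

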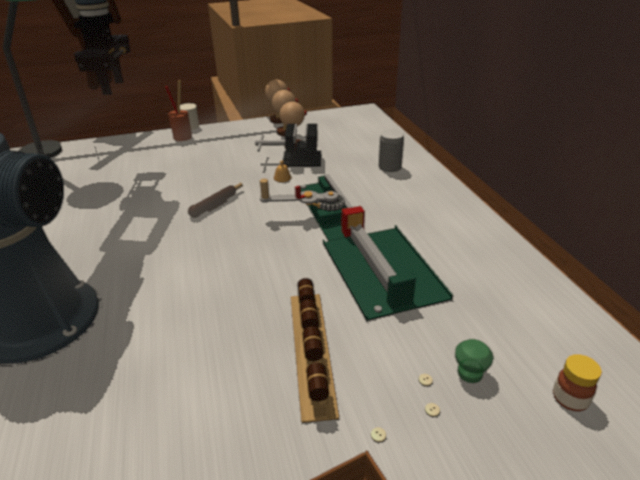

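View pics/wrist0.png

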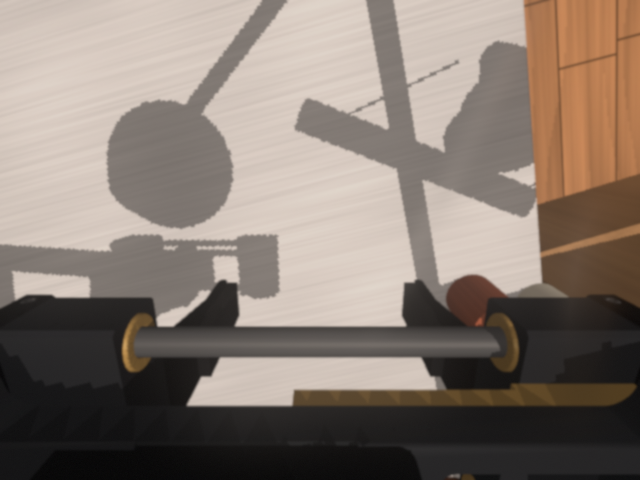

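```bash
cat > h.py <<'E'
from rig import robot, vision
import cv2, numpy as np
from scipy.spatial.transform import Rotation as R
def cam(n,o=None):
    i=vision.camera_info(n); f=240/np.tan(np.radians(i['vfov'])/2)
    if n=='wrist':
        o=o or robot.get_obs(); T=np.eye(4);T[:3,:3]=R.from_quat(o['tool_rot']).as_matrix();T[:3,3]=o['position']
        T=T@i['tool_from_camera']
    else: T=i['world_from_camera']
    return f,i['cx'],i['cy'],T
def ray(c,u,v):
    f,cx,cy,T=c; d=T[:3,:3]@np.array([(u-cx)/f,-(v-cy)/f,-1]); return T[:3,3],d
def px(c,u,v,z):
    p,d=ray(c,u,v); return p+d*(z-p[2])/d[2]
def proj(c,P):
    f,cx,cy,T=c; q=T[:3,:3].T@(np.asarray(P)-T[:3,3]); return np.array([cx+f*q[0]/-q[2],cy-f*q[1]/-q[2]])
def tri(pairs):
    A=np.zeros((3,3));b=np.zeros(3)
    for c,u,v in pairs:
        p,d=ray(c,u,v);d=d/np.linalg.norm(d);M=np.eye(3)-np.outer(d,d);A+=M;b+=M@p
    return np.linalg.solve(A,b)
def crop(im,x0,y0,x1,y1,s,name):
    cv2.imwrite('pics/'+name,cv2.resize(im[y0:y1,x0:x1],None,fx=s,fy=s,interpolation=cv2.INTER_CUBIC))
def info(o=None):
    o=o or robot.get_obs(); m=R.from_quat(o['tool_rot']).as_matrix()
    print('t',round(o['time'],2),'p',o['position'].round(4),'q',o['q'].round(3),'F',o['ft_force'].round(1),'w',round(o['grip_width'],4)); print(m.round(3).tolist())
def delta(target,Rt=None,o=None):
    o=o or robot.get_obs(); m=R.from_quat(o['tool_rot']).as_matrix()
    d=m.T@(np.asarray(target)-o['position'])/0.5
    w=np.zeros(3) if Rt is None else R.from_matrix(m.T@Rt).as_rotvec()/np.pi
    print('row',d.round(4),w.round(4))
E
python3 - <<'E'
from h import *
t=cv2.imread('pics/top0.png');s=cv2.imread('pics/side0.png')
crop(t,340,230,480,310,5.5,'t_cr.png'); crop(t,190,150,400,265,3.8,'t_cl.png')
crop(s,250,150,460,320,3.5,'s_cl.png'); crop(s,280,265,350,425,3.7,'s_cr.png')
E
```

```text
(no output)
```

View pics/t_cr.png

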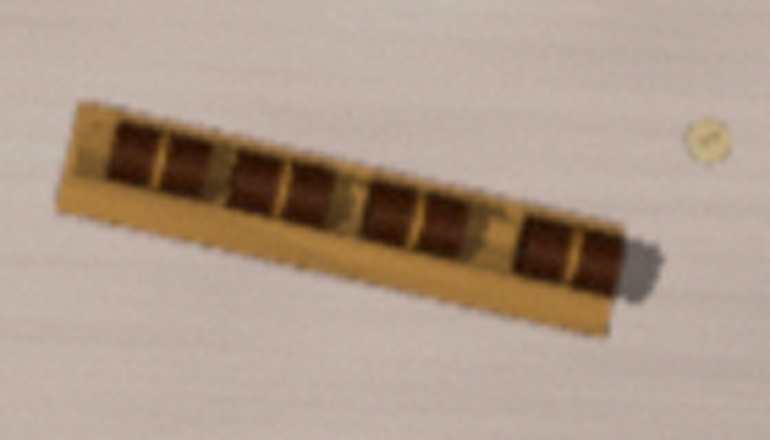

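View pics/t_cl.png

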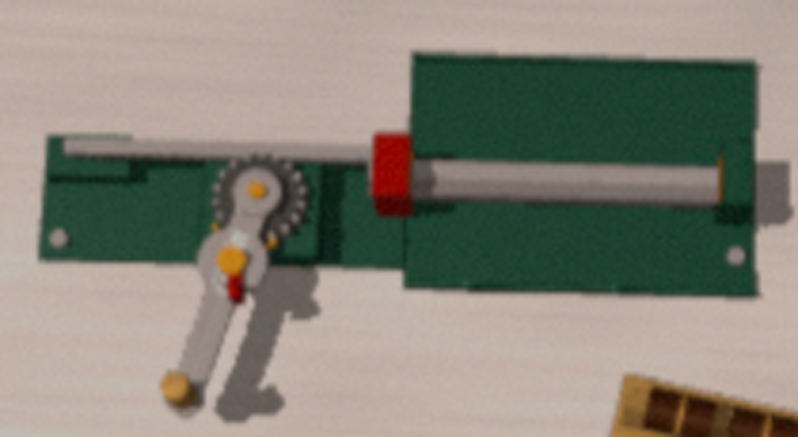

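View pics/s_cl.png

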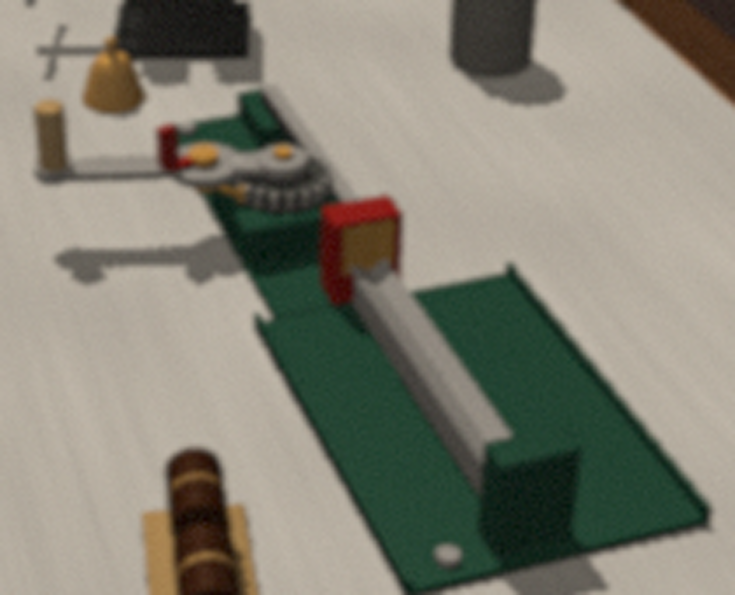

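View pics/s_cr.png

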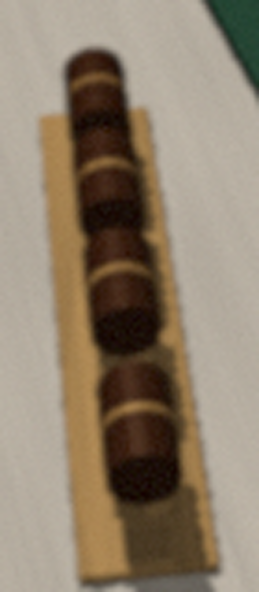

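```bash
python3 - <<'E'
from h import *
c=cam('top');s=cam('side')
T=lambda x,y,z:px(c,190+x/3.8,150+y/3.8,z)
for n,(x,y),(a,b) in zip('1234',[(160,153),(284,182),(414,212),(573,257)],[(92,82),(108,167),(120,275),(140,412)]):
    u,v=340+x/5.5,230+y/5.5; us,vs=280+a/3.7,265+b/3.7
    print(n,px(c,u,v,.048),'pred side(top of band)',proj(s,px(c,u,v,.048)),'meas',us,vs, px(s,us,vs,.060))
print('cradle corners z6',[px(c,340+x/5.5,230+y/5.5,.006).round(4) for x,y in[(80,102),(58,212),(608,335),(624,222)]])
print('stop face', T(720,152,.068),T(720,215,.068), 'corners',T(752,143,.068),T(750,222,.068))
print('trough', T(415,180,.037),T(718,186,.037))
print('jawtop',T(374,134,.068),T(374,213,.068),T(410,134,.068),T(410,213,.068))
print('axis bolt',[T(257,189,z).round(4) for z in(.06,.085)])
print('grip',T(177,387,.102),'side',px(s,250+49/3.5,150+106/3.5,.102))
print('knob',T(235,287,.091), 'side',px(s,250+167/3.5,150+130/3.5,.091))
print('pivot',T(231,260,.065))
print('base corners z13',T(413,53,.013),T(755,60,.013),T(755,294,.013),T(405,288,.013))
E
```

```text
1 [ 0.47333433 -0.12913814  0.048     ] pred side(top of band) [306.30458883 292.83831828] meas 304.86486486486484 287.1621621621622 [ 0.47162288 -0.12725707  0.06      ]
2 [ 0.46273955 -0.18755699  0.048     ] pred side(top of band) [309.21704837 316.43171359] meas 309.18918918918916 310.1351351351351 [ 0.46363944 -0.18538298  0.06      ]
3 [ 0.45186848 -0.24854181  0.048     ] pred side(top of band) [312.76910647 344.23405892] meas 312.43243243243245 339.3243243243243 [ 0.45136772 -0.24949741  0.06      ]
4 [ 0.43474722 -0.3228039   0.048     ] pred side(top of band) [315.18087745 384.14564846] meas 317.8378378378378 376.35135135135135 [ 0.43971185 -0.32013143  0.06      ]
cradle corners z6 [array([ 0.5033, -0.0927,  0.006 ]), array([ 0.4491, -0.0844,  0.006 ]), array([ 0.4042, -0.3486,  0.006 ]), array([ 0.4589, -0.356 ,  0.006 ])]
stop face [ 0.65056644 -0.14833017  0.068     ] [ 0.60585622 -0.14974321  0.068     ] corners [ 0.65819068 -0.17011851  0.068     ] [ 0.60202872 -0.17034235  0.068     ]
trough [0.62785488 0.06160673 0.037     ] [ 0.63494443 -0.15050071  0.037     ]
jawtop [0.650601   0.09005323 0.068     ] [0.59453219 0.08626799 0.068     ] [0.65193795 0.06529617 0.068     ] [0.59585695 0.06171995 0.068     ]
axis bolt [array([0.6093, 0.1685, 0.06  ]), array([0.6026, 0.1651, 0.085 ])]
grip [0.461582   0.20437143 0.102     ] side [0.46634719 0.20496703 0.102     ]
knob [0.53282473 0.17353699 0.091     ] side [0.53499    0.17034345 0.091     ]
pivot [0.55707635 0.18149762 0.065     ]
base corners z13 [0.72922047 0.07045913 0.013     ] [ 0.73724095 -0.17631838  0.013     ] [ 0.56434675 -0.18115586  0.013     ] [0.55539979 0.0650727  0.013     ]
```

```bash
python3 - <<'E'
from h import *
info()
a=np.array([.175,.985,0]);a/=np.linalg.norm(a)
for sgn in(1,-1):
    y=np.array([0,0,-1.]);z=sgn*np.array([a[1],-a[0],0]);x=np.cross(y,z)
    delta([.455,-.215,.24],np.stack([x,y,z],1)); print(x)
E
```

```text
t 0.15 p [0.1518 0.6057 0.2358] q [ 1.147  0.528  1.434 -0.     1.181 -0.178] F [-0.3  0.4 -0.1] w 0.0869
[[0.97, -0.001, 0.243], [-0.243, -0.002, 0.97], [-0.0, -1.0, -0.002]]
row [ 0.9875 -0.0063 -1.4446] [5.000e-04 4.777e-01 3.000e-04]
[-0.17492567 -0.98458164 -0.        ]
row [ 0.9875 -0.0063 -1.4446] [ 3.000e-04 -5.223e-01 -5.000e-04]
[0.17492567 0.98458164 0.        ]
```

```bash
python3 -m crank '[[0.762,0,-0.325,0,0.25,0,1],[0.762,0,-0.325,0,0.25,0,1],[0.762,0,-0.325,0,0.25,0,1],[0.762,0,-0.325,0,0.25,0,1],[0.762,0,-0.325,0,0.25,0,1],[0.762,0,-0.325,0,0.25,0,1],[0.762,0,-0.325,0,0.25,0,1],[0.762,0,-0.325,0,0.25,0,1],[0.762,0,-0.325,0,0.25,0,1]]'
cat > rt.py <<'E'
from h import *
import sys
def Rz(yaw):
    y=np.array([0,0,-1.]);z=np.array([np.cos(yaw),np.sin(yaw),0]);return np.stack([np.cross(y,z),y,z],1)
E
python3 - <<'E'
from rt import *
info(); delta([.455,-.185,.24],Rz(-.175))
E
```

```text
time: 1.27
position: [0.4812, 0.3559, 0.2361]
tool_rot: [0.615, -0.349, 0.348, -0.615]
ft_force: [-0.4, 0.0, 1.1]
grip_width: 0.0873
t 1.27 p [0.4812 0.3559 0.2361] q [ 4.500e-01  4.930e-01  1.501e+00  1.000e-03  1.150e+00 -9.000e-02] F [-0.4  0.   1.1] w 0.0873
[[0.514, -0.002, 0.858], [-0.858, -0.0, 0.514], [-0.001, -1.0, -0.002]]
row [ 0.9014 -0.0075 -0.6005] [ 6.000e-04  2.274e-01 -1.000e-04]
```

```bash
python3 -m crank '[[0.9,-0.008,-0.6,0,0.228,0,1],[0.9,-0.008,-0.6,0,0.228,0,1],[0.9,-0.008,-0.6,0,0.228,0,1],[0.9,-0.008,-0.6,0,0.228,0,1],[0.9,-0.008,-0.6,0,0.228,0,1],[0.9,-0.008,-0.6,0,0.228,0,1],[0.9,-0.008,-0.6,0,0.228,0,1],[0.9,-0.008,-0.6,0,0.228,0,1],[0.9,-0.008,-0.6,0,0.228,0,1],[0.9,-0.008,-0.6,0,0.228,0,1]]'
python3 - <<'E'
from rt import *
info(); o=robot.get_obs();import pickle;pickle.dump(o,open('o1.pkl','wb'))
cv2.imwrite('pics/w1.png',vision.camera('wrist'));print(robot.get_obs()['position'])
E
```

```text
time: 2.52
position: [0.4563, -0.1856, 0.2407]
tool_rot: [0.453, -0.542, 0.543, -0.453]
ft_force: [-0.7, 0.3, 0.0]
grip_width: 0.0867
t 2.52 p [ 0.4563 -0.1856  0.2407] q [-0.614  0.344  1.754  0.     1.043 -0.435] F [-0.7  0.3  0. ] w 0.0867
[[-0.178, 0.001, 0.984], [-0.984, -0.001, -0.178], [0.0, -1.0, 0.001]]
[ 0.45572727 -0.18370676  0.24046201]
```

View pics/w1.png

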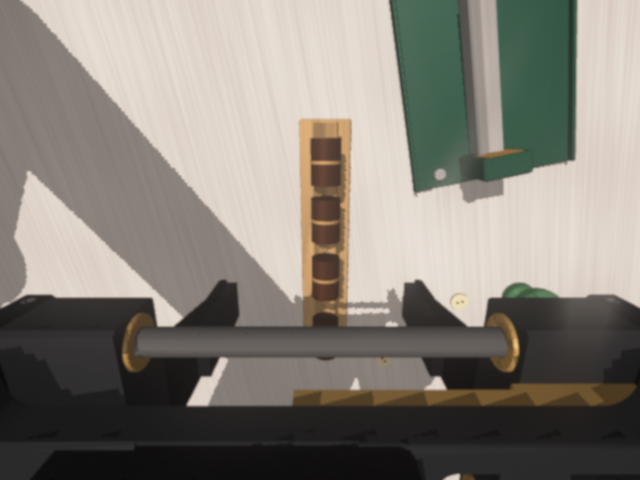

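```bash
python3 - <<'E'
from rt import *
import pickle;o=pickle.load(open('o1.pkl','rb'));o2=robot.get_obs();print(o2['position'])
c=cam('wrist',o)
for u,v in[(326,160),(326,221),(325,280)]: print(px(c,u,v,.048).round(4),px(c,u,v,.062).round(4))
print('foot',px(c,300,120,.006),px(c,351,120,.006))
print('stop face top edge',px(c,478,158,.068),px(c,530,150,.068))
print('trough',px(c,485,152,.037), px(c,477,5,.037))
E
```

```text
[ 0.45572727 -0.18370676  0.24046201]
[ 0.472  -0.1256  0.048 ] [ 0.4719 -0.1247  0.062 ]
[ 0.4614 -0.1858  0.048 ] [ 0.4617 -0.1825  0.062 ]
[ 0.4489 -0.2504  0.048 ] [ 0.4498 -0.2445  0.062 ]
foot [ 0.4522737  -0.08237305  0.006     ] [ 0.5056111  -0.09205455  0.006     ]
stop face top edge [ 0.60958555 -0.14756698  0.068     ] [ 0.65658124 -0.1488918   0.068     ]
trough [ 0.63030643 -0.14700326  0.037     ] [ 0.6280975  -0.01771575  0.037     ]
```

```bash
python3 - <<'E'
from rt import *
info()
delta([.4718,-.127,.12],Rz(-.178));delta([.4718,-.127,.043],Rz(-.178))
E
```

```text
t 2.58 p [ 0.4557 -0.1837  0.2405] q [-6.110e-01  3.430e-01  1.755e+00  1.000e-03  1.044e+00 -4.340e-01] F [-0.6  0.9 -0. ] w 0.0872
[[-0.176, -0.0, 0.984], [-0.984, 0.001, -0.176], [-0.001, -1.0, -0.001]]
row [-0.1171  0.241   0.0118] [ 0.0002  0.0002 -0.0003]
row [-0.1169  0.395   0.0118] [ 0.0002  0.0002 -0.0003]
```

```bash
python3 -m crank '[[-0.117,0.1,0.012,0,0,0,1],[-0.117,0.24,0.012,0,0,0,1],[-0.117,0.24,0.012,0,0,0,1],[-0.117,0.24,0.012,0,0,0,1],[-0.117,0.24,0.012,0,0,0,1]]' 20
python3 - <<'E'
from rt import *
info();import pickle
pickle.dump(robot.get_obs(),open('o1.pkl','wb'))
cv2.imwrite('pics/w2.png',vision.camera('wrist'))
delta([.4718,-.127,.043],Rz(-.178))
E
```

```text
time: 3.2
position: [0.4727, -0.1268, 0.1215]
tool_rot: [0.454, -0.541, 0.542, -0.455]
ft_force: [0.2, 0.4, 0.2]
grip_width: 0.0871
t 3.2 p [ 0.4727 -0.1268  0.1215] q [-0.491  0.534  1.875  0.     0.731 -0.316] F [0.2 0.4 0.2] w 0.0871
[[-0.174, 0.001, 0.985], [-0.985, -0.001, -0.174], [0.0, -1.0, 0.001]]
row [-0.0004  0.1575 -0.0026] [-0.0007  0.0008  0.0002]
```

View pics/w2.png

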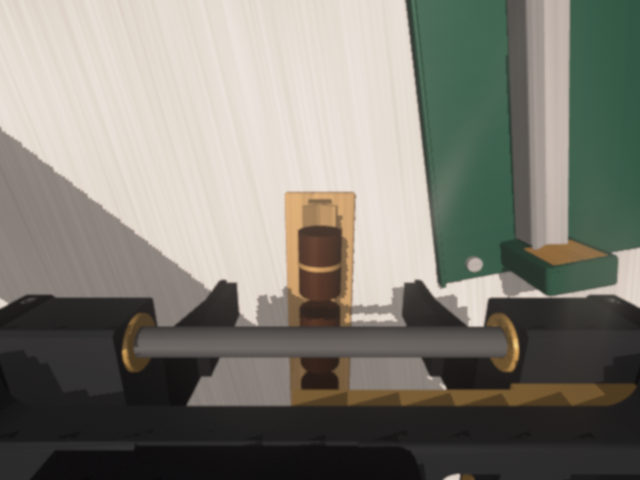

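```bash
python3 - <<'E'
from rt import *
import pickle;o=pickle.load(open('o1.pkl','rb'));c=cam('wrist',o)
print(px(c,320,269,.062),px(c,320,263,.048))
print(px(c,510,238,.068),px(c,592,236,.068),px(c,558,246,.068),px(c,618,252,.068),px(c,540,240,.037),px(c,568,240,.037))
E
python3 -m crank '[[0,0.1575,-0.002,0,0,0,1],[0,0.1575,-0.002,0,0,0,1],[0,0.1575,-0.002,0,0,0,1],[0,0.1575,-0.002,0,0,0,-1],[0,0.1575,-0.002,0,0,0,-1],[0,0.1575,-0.002,0,0,0,-1],[0,0.1575,-0.002,0,0,0,-1],[0,0.1575,-0.002,0,0,0,-1],[0,0.1575,-0.002,0,0,0,-1]]' 20
```

```text
[ 0.47170816 -0.12654698  0.062     ] [ 0.47152632 -0.1275668   0.048     ]
[ 0.59124238 -0.12452298  0.068     ] [ 0.64104709 -0.13205042  0.068     ] [ 0.62058614 -0.13498942  0.068     ] [ 0.65766442 -0.14556261  0.068     ] [ 0.62863996 -0.14181483  0.037     ] [ 0.64834327 -0.14530868  0.037     ]
time: 4.38
position: [0.4711, -0.1276, 0.0418]
tool_rot: [-0.454, 0.542, -0.542, 0.454]
ft_force: [-0.0, 0.2, -0.5]
grip_width: 0.0349
```

```bash
python3 -m crank '[[0,0,0,0,0,0,-1],[0,0,0,0,0,0,-1],[0,0,0,0,0,0,-1],[0,-0.08,0,0,0,0,-1],[0,-0.14,0,0,0,0,-1],[0,-0.14,0,0,0,0,-1]]' 20
python3 - <<'E'
from rt import *
info()
n=np.array([-.034,.9994])
s=np.array([.634,-.148])+n*.0275
delta([*s,.11],Rz(.034))
E
```

```text
time: 5.12
position: [0.4715, -0.1278, 0.1133]
tool_rot: [0.454, -0.541, 0.543, -0.454]
ft_force: [0.2, -0.8, -0.1]
grip_width: 0.0291
t 5.12 p [ 0.4715 -0.1278  0.1133] q [-0.494  0.548  1.884 -0.     0.707 -0.317] F [ 0.2 -0.8 -0.1] w 0.0291
[[-0.176, 0.002, 0.984], [-0.984, -0.001, -0.176], [0.001, -1.0, 0.003]]
row [-0.0711  0.0074  0.3155] [-0.0008 -0.067   0.0004]
```

```bash
python3 -m crank '[[-0.07,0,0.1,0,-0.03,0,-1],[-0.07,0,0.22,0,-0.067,0,-1],[-0.07,0,0.316,0,-0.067,0,-1],[-0.07,0,0.316,0,-0.067,0,-1],[-0.07,0,0.316,0,-0.067,0,-1],[-0.07,0,0.316,0,-0.067,0,-1]]' 20
python3 - <<'E'
from rt import *
info()
import pickle
pickle.dump(robot.get_obs(),open('o1.pkl','wb'))
cv2.imwrite('pics/w3.png',vision.camera('wrist'))
E
```

```text
time: 5.88
position: [0.6305, -0.1203, 0.1107]
tool_rot: [0.509, -0.493, 0.49, -0.508]
ft_force: [0.1, -0.6, 0.5]
grip_width: 0.0293
t 5.88 p [ 0.6305 -0.1203  0.1107] q [-0.362  0.704  1.486 -0.     0.956 -0.396] F [ 0.1 -0.6  0.5] w 0.0293
[[0.034, -0.004, 0.999], [-0.999, 0.001, 0.034], [-0.001, -1.0, -0.004]]
```

View pics/w3.png

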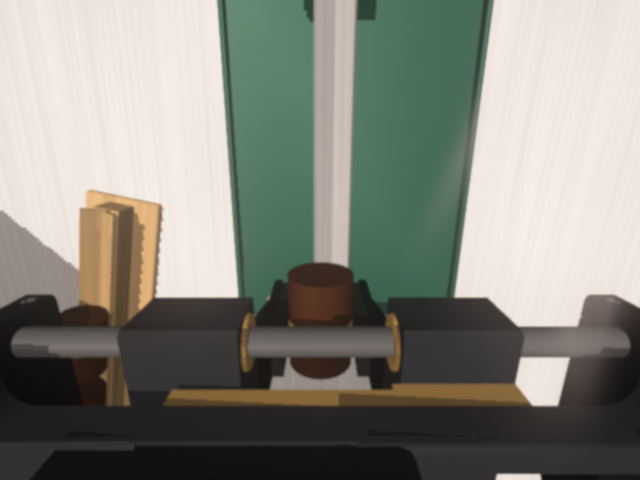

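```bash
python3 - <<'E'
from rt import *
im=cv2.imread('pics/w3.png'); crop(im,270,0,400,100,6,'w3a.png'); crop(im,270,190,400,290,6,'w3b.png')
E
```

```text
(no output)
```

View pics/w3a.png

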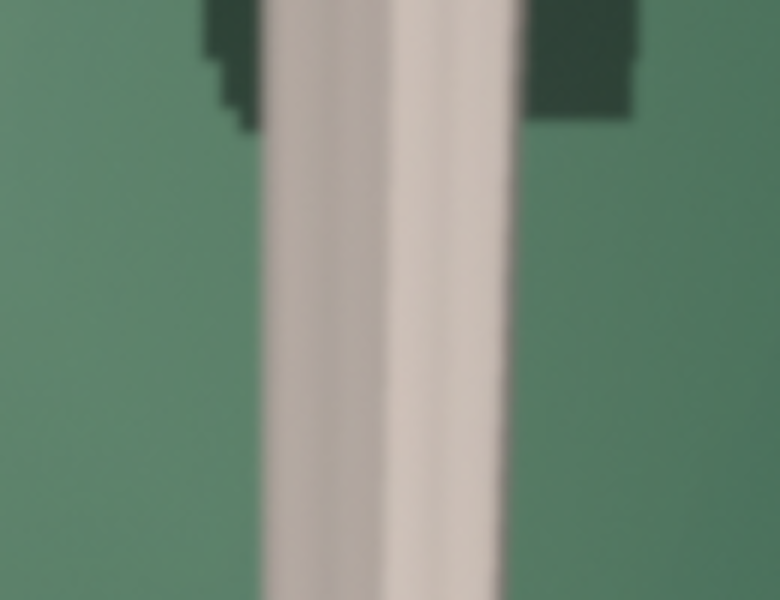

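View pics/w3b.png

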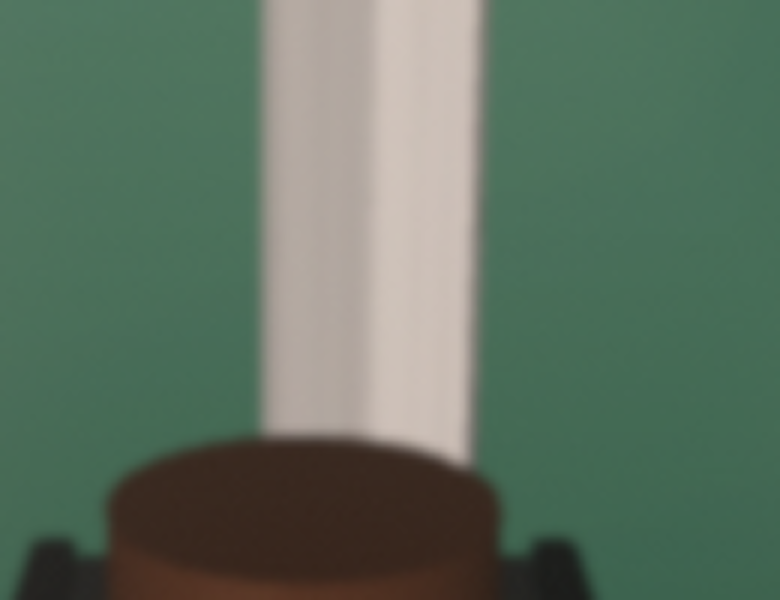

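```bash
python3 - <<'E'
from rt import *
import pickle;o=pickle.load(open('o1.pkl','rb'));c=cam('wrist',o)
A=[px(c,313.7,25,.037),px(c,356.2,25,.037),px(c,313.7,250,.037),px(c,348.8,250,.037)]
m1=(A[0]+A[1])/2;m2=(A[2]+A[3])/2;print(m1,m2,A[1]-A[0],A[3]-A[2]);d=m1-m2;print(d[0]/d[1])
for y in(-.12,-.148,-.0): print(y,m2+d*(y-m2[1])/d[1])
# segment in hand: top face
print(proj(c,o['position']+np.array([0,0,.005])+np.array([0,.0225,0])))
# base plate lips
print(px(c,222,10,.013),px(c,490,10,.013))
E
```

```text
[0.63308982 0.02380504 0.037     ] [ 0.63671426 -0.11129444  0.037     ] [2.42502294e-02 7.63871896e-04 2.77555756e-17] [ 2.41061556e-02  8.31820036e-04 -2.77555756e-17]
-0.026827963294820248
-0.12 [ 0.63694782 -0.12        0.037     ]
-0.148 [ 0.637699 -0.148     0.037   ]
-0.0 [0.63372846 0.         0.037     ]
[323.43627948 275.40462109]
[0.56253514 0.03665069 0.013     ] [0.73010401 0.04190145 0.013     ]
```

```bash
python3 -m crank '[[0,0.04,0.012,0,0,0,-1],[0,0.08,0.012,0,0,0,-1],[0,0.11,0.012,0,0,0,-1],[0,0.125,0.012,0,0,0,-1],[0,0.133,0.012,0,0,0,-1],[0,0.133,0.012,0,0,0,-1],[0,0.133,0.012,0,0,0,-1]]' 20
python3 - <<'E'
from rt import *
info()
for i in range(3): print(robot.get_obs()['ft_force'].round(1),robot.get_obs()['moment'].round(3))
cv2.imwrite('pics/w4.png',vision.camera('wrist'));cv2.imwrite('pics/s4.png',vision.camera('side')[150:450,200:520])
E
```

```text
time: 6.8
position: [0.6392, -0.1209, 0.0459]
tool_rot: [-0.508, 0.491, -0.492, 0.509]
ft_force: [0.8, -0.1, -0.2]
grip_width: 0.0293
t 6.8 p [ 0.6392 -0.1209  0.0459] q [-0.358  0.803  1.493 -0.     0.845 -0.392] F [ 0.8 -0.1 -0.2] w 0.0293
[[0.034, 0.001, 0.999], [-0.999, -0.0, 0.034], [0.0, -1.0, 0.001]]
[ 0.8 -0.1 -0.2] [-0.083  0.051 -0.007]
[ 0.8 -0.1 -0.2] [-0.083  0.051 -0.007]
[ 0.8 -0.1 -0.2] [-0.083  0.051 -0.007]
```

View pics/w4.png

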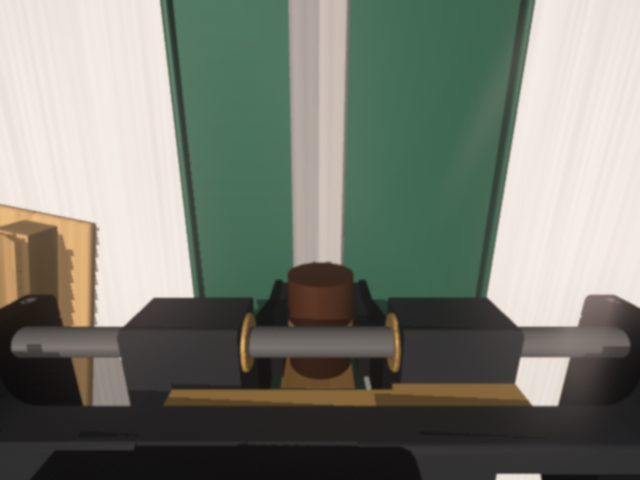

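View pics/s4.png

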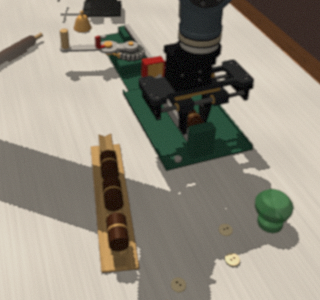

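```bash
python3 -m crank '[[0,0,-0.002,0,0,0,-1],[0,0.004,-0.002,0,0,0,-1],[0,0.007,-0.002,0,0,0,-1],[0,0.007,-0.002,0,0,0,-1]]' 20
python3 - <<'E'
from rt import *
info()
E
```

```text
time: 7.4
position: [0.638, -0.1208, 0.0419]
tool_rot: [-0.508, 0.491, -0.492, 0.508]
ft_force: [-0.5, 0.0, 1.2]
grip_width: 0.0302
t 7.4 p [ 0.638  -0.1208  0.0419] q [-0.359  0.808  1.496  0.     0.837 -0.393] F [-0.5  0.   1.2] w 0.0302
[[0.034, 0.0, 0.999], [-0.999, -0.0, 0.034], [0.0, -1.0, 0.0]]
```

```bash
python3 -m crank '[[0.004,0,0,0,0,0,-1],[0.006,0,0,0,0,0,-1],[0.008,0,0,0,0,0,-1],[0.008,0,0,0,0,0,-1]]' 12
python3 -m crank '[[0.002,0,0,0,0,0,-1],[0.002,0,0,0,0,0,-1]]'
python3 -m crank '[[0.002,0,0,0,0,0,-1],[0.002,0,0,0,0,0,-1]]'
python3 -m crank '[[0.002,0,0,0,0,0,-1],[0.002,0,0,0,0,0,-1]]'
```

```text
time: 7.9
position: [0.6381, -0.1249, 0.0419]
tool_rot: [-0.508, 0.491, -0.492, 0.508]
ft_force: [1.0, 0.4, 0.5]
grip_width: 0.0294
time: 8.15
position: [0.6381, -0.1258, 0.0419]
tool_rot: [-0.508, 0.491, -0.492, 0.508]
ft_force: [0.6, 1.2, 1.4]
grip_width: 0.0294
time: 8.4
position: [0.6381, -0.1269, 0.0419]
tool_rot: [-0.508, 0.491, -0.492, 0.508]
ft_force: [0.6, 0.9, 1.7]
grip_width: 0.0293
time: 8.65
position: [0.6381, -0.1273, 0.0419]
tool_rot: [-0.508, 0.492, -0.491, 0.509]
ft_force: [0.6, 3.0, 1.3]
grip_width: 0.0295
```

```bash
python3 -m crank '[[0,0,0,0,0,0,0.2],[0,0,0,0,0,0,0.2],[0,0,0,0,0,0,0.2],[0,-0.08,0,0,0,0,0.4],[0,-0.16,0,0,0,0,1],[0,-0.16,0,0,0,0,1],[0,-0.16,0,0,0,0,1]]'
python3 - <<'E'
from rt import *
info()
cv2.imwrite('pics/w5.png',vision.camera('wrist'))
n=np.array([.178,.984])
delta([.4612,-.186,.12],Rz(-.178))
E
```

```text
time: 9.52
position: [0.6374, -0.1277, 0.1214]
tool_rot: [0.509, -0.492, 0.491, -0.508]
ft_force: [0.3, 0.1, -0.9]
grip_width: 0.082
t 9.53 p [ 0.6374 -0.1277  0.1214] q [-0.369  0.698  1.46  -0.     0.985 -0.403] F [ 0.3  0.1 -0.9] w 0.082
[[0.034, -0.001, 0.999], [-0.999, 0.0, 0.034], [-0.0, -1.0, -0.001]]
row [ 0.105   0.0021 -0.3552] [ 0.0008  0.0674 -0.0002]
```

View pics/w5.png

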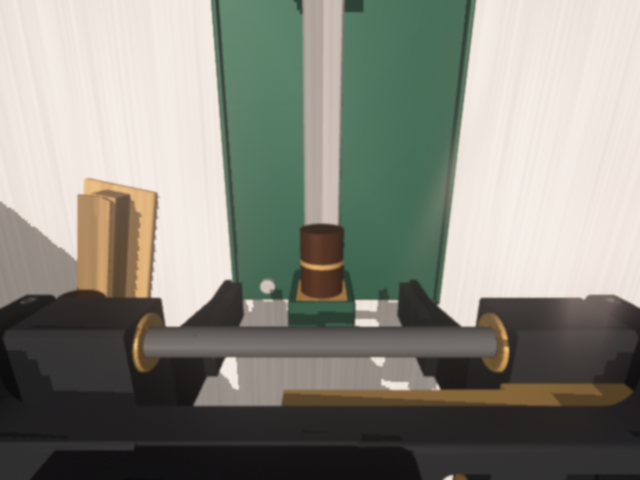

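```bash
python3 -m crank '[[0.105,0,-0.1,0,0.02,0,1],[0.105,0,-0.22,0,0.067,0,1],[0.105,0,-0.355,0,0.067,0,1],[0.105,0,-0.355,0,0.067,0,1],[0.105,0,-0.355,0,0.067,0,1],[0.105,0,-0.355,0,0.067,0,1]]'
python3 - <<'E'
from rt import *
info()
im=vision.camera('wrist');cv2.imwrite('pics/w6.png',im)
delta([.4612,-.186,.043],Rz(-.178))
E
```

```text
time: 10.32
position: [0.4643, -0.1869, 0.1216]
tool_rot: [0.454, -0.541, 0.543, -0.454]
ft_force: [-0.2, 0.5, 0.9]
grip_width: 0.0868
t 10.32 p [ 0.4643 -0.1869  0.1216] q [-0.606  0.543  1.849  0.     0.748 -0.43 ] F [-0.2  0.5  0.9] w 0.0868
[[-0.175, 0.002, 0.985], [-0.985, -0.001, -0.175], [0.001, -1.0, 0.002]]
row [-0.0006  0.1573 -0.0066] [-0.0006  0.0007  0.0002]
```

View pics/w6.png

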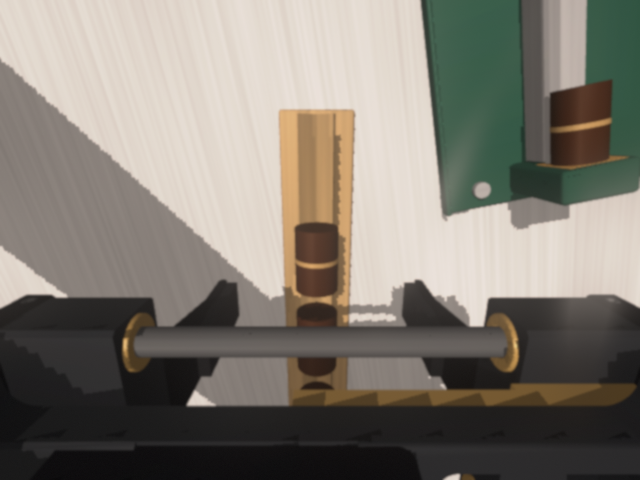

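```bash
python3 -m crank '[[-0.004,0.1,-0.005,0,0,0,1],[-0.004,0.157,-0.005,0,0,0,1],[-0.004,0.157,-0.005,0,0,0,1],[-0.004,0.157,-0.005,0,0,0,-1],[-0.004,0.157,-0.005,0,0,0,-1],[-0.004,0.157,-0.005,0,0,0,-1],[-0.004,0.157,-0.005,0,0,0,-1],[-0.004,0.157,-0.005,0,0,0,-1],[-0.004,0.157,-0.005,0,0,0,-1],[-0.004,0.157,-0.005,0,0,0,-1]]' 20
python3 -m crank '[[0,0,0,0,0,0,-1],[0,0,0,0,0,0,-1],[0,-0.08,0,0,0,0,-1],[0,-0.14,0,0,0,0,-1],[0,-0.14,0,0,0,0,-1]]' 20
python3 - <<'E'
from rt import *
info()
n=np.array([-.030,.9995])
s=np.array([.638,-.127])+n*.049
print(s);delta([*s,.11],Rz(.032))
E
```

```text
time: 11.62
position: [0.4616, -0.1846, 0.0436]
tool_rot: [0.453, -0.541, 0.543, -0.454]
ft_force: [1.7, -0.2, 2.1]
grip_width: 0.0292
time: 12.25
position: [0.4601, -0.1838, 0.1146]
tool_rot: [0.454, -0.542, 0.543, -0.454]
ft_force: [0.7, 0.8, -0.2]
grip_width: 0.0294
t 12.25 p [ 0.4601 -0.1838  0.1146] q [-6.060e-01  5.520e-01  1.865e+00 -1.000e-03  7.240e-01 -4.290e-01] F [ 0.7  0.8 -0.2] w 0.0294
[[-0.175, 0.001, 0.984], [-0.984, -0.001, -0.175], [0.001, -1.0, 0.001]]
[ 0.63653   -0.0780245]
row [-0.2702  0.0094  0.3103] [-0.0003 -0.0663  0.0003]
```

```bash
python3 -m crank '[[-0.08,0,0.09,0,-0.03,0,-1],[-0.18,0,0.2,0,-0.066,0,-1],[-0.27,0,0.31,0,-0.066,0,-1],[-0.27,0,0.31,0,-0.066,0,-1],[-0.27,0,0.31,0,-0.066,0,-1],[-0.27,0,0.31,0,-0.066,0,-1],[-0.27,0,0.31,0,-0.066,0,-1]]' 20
python3 - <<'E'
from rt import *
info()
s=[.63653,-.078]
delta([*s,.042],Rz(.032))
cv2.imwrite('pics/w7.png',vision.camera('wrist'))
E
```

```text
time: 13.12
position: [0.6349, -0.0789, 0.1127]
tool_rot: [0.508, -0.493, 0.492, -0.507]
ft_force: [-0.2, -1.3, 0.1]
grip_width: 0.0294
t 13.12 p [ 0.6349 -0.0789  0.1127] q [-0.298  0.698  1.492 -0.     0.954 -0.327] F [-0.2 -1.3  0.1] w 0.0294
[[0.029, -0.002, 1.0], [-1.0, 0.0, 0.029], [-0.001, -1.0, -0.002]]
row [-0.0016  0.1415  0.0037] [ 0.0008 -0.0009 -0.0002]
```

View pics/w7.png

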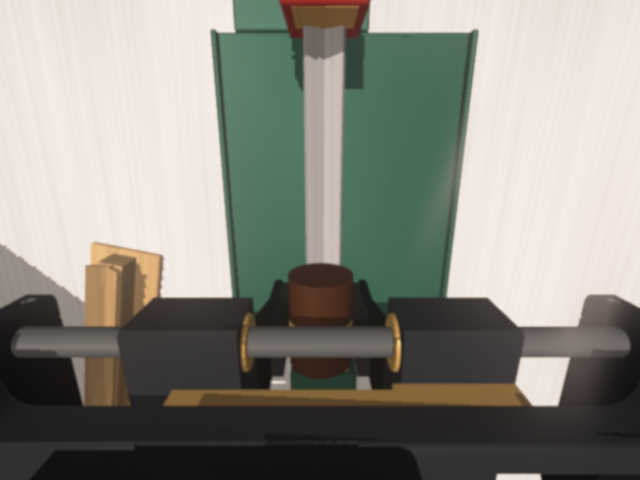

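```bash
python3 -m crank '[[-0.002,0.05,0.003,0,0,0,-1],[-0.002,0.1,0.003,0,0,0,-1],[-0.002,0.12,0.003,0,0,0,-1],[-0.002,0.13,0.003,0,0,0,-1],[-0.002,0.136,0.003,0,0,0,-1],[-0.002,0.14,0.003,0,0,0,-1],[-0.002,0.14,0.003,0,0,0,-1]]' 20
python3 -m crank '[[0.002,0,0,0,0,0,-1],[0.004,0,0,0,0,0,-1],[0.004,0,0,0,0,0,-1]]' 12
python3 -m crank '[[0.002,0,0,0,0,0,-1],[0.002,0,0,0,0,0,-1]]'
python3 -m crank '[[0.002,0,0,0,0,0,-1],[0.002,0,0,0,0,0,-1]]'
```

```text
time: 14.05
position: [0.6385, -0.0773, 0.0444]
tool_rot: [-0.508, 0.492, -0.493, 0.508]
ft_force: [-1.1, -1.3, 3.1]
grip_width: 0.0296
time: 14.42
position: [0.6379, -0.0784, 0.0439]
tool_rot: [-0.507, 0.493, -0.492, 0.508]
ft_force: [-1.3, 3.2, 5.8]
grip_width: 0.0295
time: 14.68
position: [0.6376, -0.0792, 0.0438]
tool_rot: [-0.508, 0.493, -0.492, 0.508]
ft_force: [-2.5, 2.7, 4.9]
grip_width: 0.0294
time: 14.92
position: [0.6374, -0.0802, 0.0436]
tool_rot: [0.508, -0.493, 0.491, -0.508]
ft_force: [-2.1, 3.2, 6.1]
grip_width: 0.0298
```

```bash
python3 -m crank '[[0.002,-0.001,-0.001,0,0,0,-1],[0.002,-0.001,-0.001,0,0,0,-1]]'
python3 -m crank '[[0.002,0,0,0,0,0,-1],[0.002,0,0,0,0,0,-1]]'
python3 -m crank '[[0.002,0,0,0,0,0,-1],[0.002,0,0,0,0,0,-1]]'
python3 - <<'E'
from rt import *
cv2.imwrite('pics/w8.png',vision.camera('wrist'))
crop(vision.camera('side'),330,180,460,320,5,'s8.png')
E
```

```text
time: 15.18
position: [0.6373, -0.0814, 0.0436]
tool_rot: [-0.507, 0.493, -0.492, 0.508]
ft_force: [-0.2, 4.5, 2.3]
grip_width: 0.0291
time: 15.42
position: [0.6373, -0.0815, 0.0436]
tool_rot: [-0.507, 0.493, -0.492, 0.508]
ft_force: [-0.7, 7.9, 3.4]
grip_width: 0.0296
time: 15.68
position: [0.6374, -0.0815, 0.0436]
tool_rot: [-0.507, 0.494, -0.491, 0.508]
ft_force: [-0.0, 10.5, 3.1]
grip_width: 0.0295
```

View pics/s8.png

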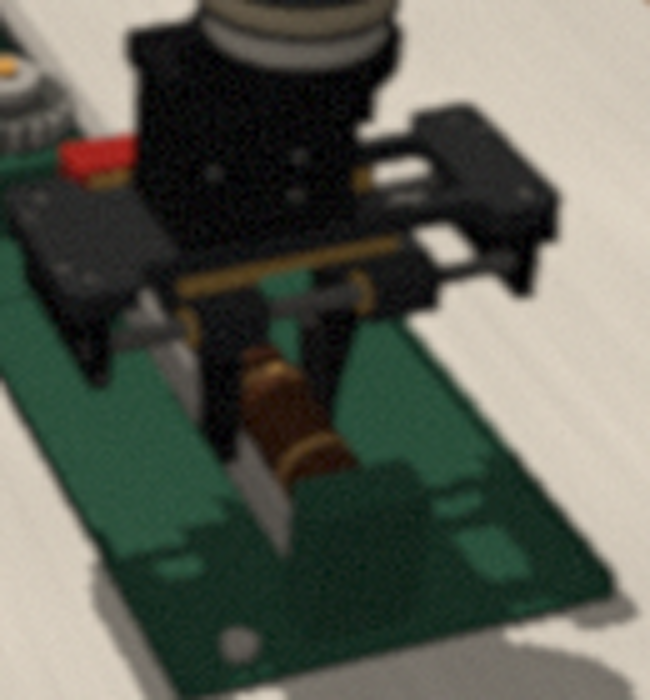

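```bash
python3 -m crank '[[-0.002,0,0,0,0,0,0.2],[-0.002,0,0,0,0,0,0.2],[-0.002,0,0,0,0,0,0.2],[-0.002,-0.08,0,0,0,0,0.4],[-0.002,-0.16,0,0,0,0,1],[-0.002,-0.16,0,0,0,0,1],[-0.002,-0.16,0,0,0,0,1]]'
python3 - <<'E'
from rt import *
info()
cv2.imwrite('pics/w9.png',vision.camera('wrist'))
delta([.4490,-.2475,.12],Rz(-.178))
E
```

```text
time: 16.65
position: [0.6373, -0.0834, 0.1235]
tool_rot: [0.508, -0.492, 0.492, -0.507]
ft_force: [-0.5, 0.9, 0.0]
grip_width: 0.082
t 16.65 p [ 0.6373 -0.0834  0.1235] q [-0.304  0.687  1.479 -0.     0.977 -0.334] F [-0.5  0.9  0. ] w 0.082
[[0.03, -0.001, 1.0], [-1.0, -0.0, 0.03], [0.0, -1.0, -0.001]]
row [ 0.3171  0.0061 -0.3854] [ 0.0007  0.0663 -0.0001]
```

View pics/w9.png

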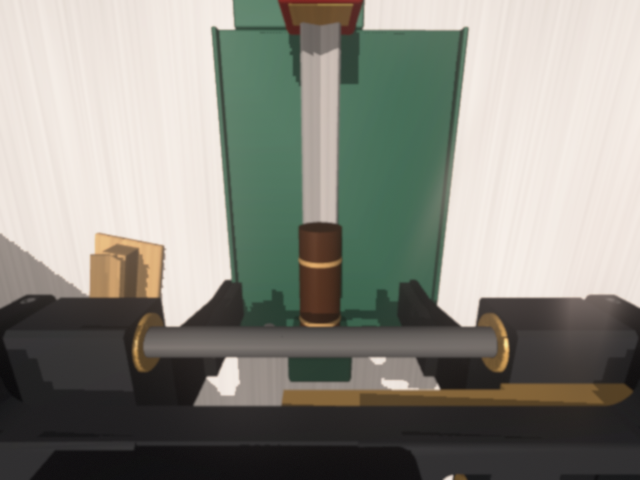

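Two segments butted. Next, the third.

```bash
python3 -m crank '[[0.08,0,-0.1,0,0.03,0,1],[0.18,0,-0.21,0,0.066,0,1],[0.27,0,-0.32,0,0.066,0,1],[0.317,0,-0.386,0,0.066,0,1],[0.317,0,-0.386,0,0.066,0,1],[0.317,0,-0.386,0,0.066,0,1],[0.317,0,-0.386,0,0.066,0,1],[0.317,0,-0.386,0,0.066,0,1]]'
python3 - <<'E'
from rt import *
info()
im=vision.camera('wrist');cv2.imwrite('pics/w10.png',im)
delta([.4490,-.2475,.043],Rz(-.178))
E
```

```text
time: 17.7
position: [0.4506, -0.2465, 0.1236]
tool_rot: [0.455, -0.542, 0.542, -0.455]
ft_force: [-0.5, 0.1, 0.0]
grip_width: 0.087
t 17.7 p [ 0.4506 -0.2465  0.1236] q [-0.718  0.553  1.813  0.     0.776 -0.544] F [-0.5  0.1  0. ] w 0.087
[[-0.173, 0.0, 0.985], [-0.985, 0.0, -0.173], [-0.0, -1.0, 0.0]]
row [ 0.0024  0.1613 -0.0027] [-0.      0.0011  0.    ]
```

View pics/w10.png

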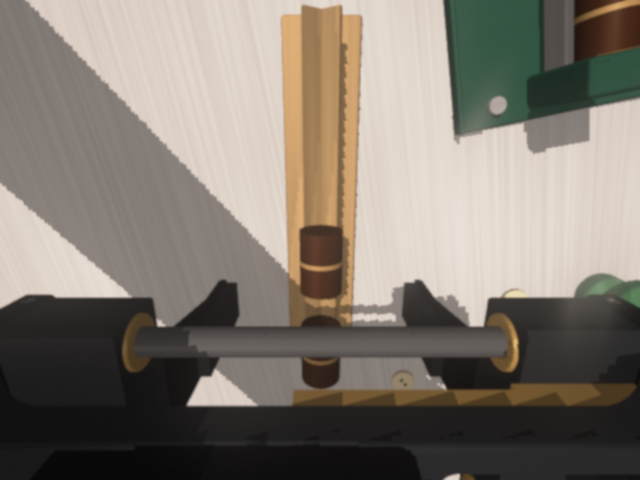

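```bash
python3 -m crank '[[-0.001,0.1,0,0,0,0,1],[-0.001,0.16,0,0,0,0,1],[-0.001,0.16,0,0,0,0,1],[-0.001,0.16,0,0,0,0,-1],[-0.001,0.16,0,0,0,0,-1],[-0.001,0.16,0,0,0,0,-1],[-0.001,0.16,0,0,0,0,-1],[-0.001,0.16,0,0,0,0,-1],[-0.001,0.16,0,0,0,0,-1],[-0.001,0.16,0,0,0,0,-1]]' 20
python3 -m crank '[[0,0,0,0,0,0,-1],[0,0,0,0,0,0,-1],[0,-0.08,0,0,0,0,-1],[0,-0.14,0,0,0,0,-1],[0,-0.14,0,0,0,0,-1]]' 20
python3 - <<'E'
from rt import *
info()
s=[.6360,-.0325]
delta([*s,.11],Rz(.032))
E
```

```text
time: 19.0
position: [0.4505, -0.2475, 0.044]
tool_rot: [0.454, -0.542, 0.543, -0.454]
ft_force: [2.1, 0.1, 0.9]
grip_width: 0.03
time: 19.62
position: [0.4501, -0.2474, 0.1154]
tool_rot: [0.454, -0.541, 0.543, -0.454]
ft_force: [0.1, -0.1, -0.7]
grip_width: 0.0296
t 19.62 p [ 0.4501 -0.2474  0.1154] q [-0.72   0.566  1.821 -0.     0.752 -0.543] F [ 0.1 -0.1 -0.7] w 0.0296
[[-0.175, 0.002, 0.984], [-0.984, -0.002, -0.175], [0.002, -1.0, 0.002]]
row [-0.4883  0.0106  0.2905] [-0.0006 -0.0663  0.0006]
```

```bash
python3 -m crank '[[-0.1,0,0.06,0,-0.03,0,-1],[-0.2,0,0.12,0,-0.066,0,-1],[-0.3,0,0.18,0,-0.066,0,-1],[-0.4,0,0.24,0,-0.066,0,-1],[-0.488,0,0.29,0,-0.066,0,-1],[-0.488,0,0.29,0,-0.066,0,-1],[-0.488,0,0.29,0,-0.066,0,-1],[-0.488,0,0.29,0,-0.066,0,-1]]' 20
python3 - <<'E'
from rt import *
info()
cv2.imwrite('pics/w11.png',vision.camera('wrist'))
delta([.6362,-.0325,.043],Rz(.032))
E
```

```text
time: 20.62
position: [0.6339, -0.0333, 0.1129]
tool_rot: [0.508, -0.493, 0.492, -0.507]
ft_force: [0.3, -0.9, -0.4]
grip_width: 0.029
t 20.62 p [ 0.6339 -0.0333  0.1129] q [-0.228  0.693  1.505 -0.     0.946 -0.257] F [ 0.3 -0.9 -0.4] w 0.029
[[0.029, -0.003, 1.0], [-1.0, 0.0, 0.029], [-0.0, -1.0, -0.003]]
row [-0.0018  0.1405  0.0043] [ 0.0006 -0.001  -0.0001]
```

View pics/w11.png

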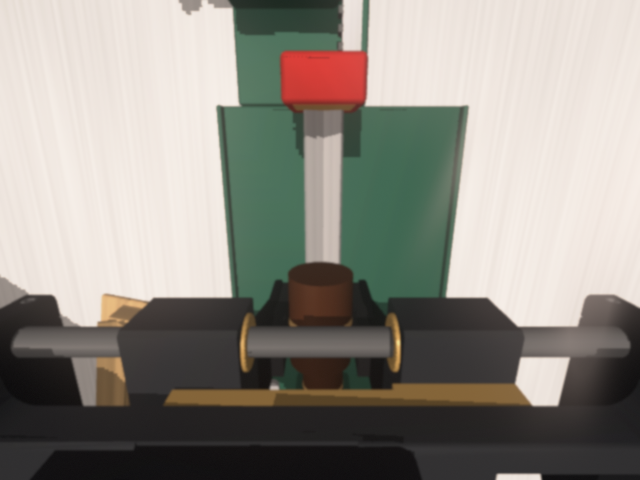

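```bash
python3 -m crank '[[-0.002,0.05,0.002,0,0,0,-1],[-0.002,0.1,0.002,0,0,0,-1],[-0.002,0.12,0.002,0,0,0,-1],[-0.002,0.13,0.002,0,0,0,-1],[-0.002,0.136,0.002,0,0,0,-1],[-0.002,0.139,0.002,0,0,0,-1],[-0.002,0.139,0.002,0,0,0,-1]]' 20
python3 -m crank '[[0.002,0,0,0,0,0,-1],[0.004,0,0,0,0,0,-1],[0.004,0,0,0,0,0,-1]]' 12
python3 -m crank '[[0.002,0,0,0,0,0,-1],[0.002,0,0,0,0,0,-1]]'
python3 -m crank '[[0.002,0,0,0,0,0,-1],[0.002,0,0,0,0,0,-1]]'
```

```text
time: 21.55
position: [0.6367, -0.0312, 0.0448]
tool_rot: [-0.507, 0.492, -0.493, 0.508]
ft_force: [-1.1, -0.0, 0.1]
grip_width: 0.0289
time: 21.92
position: [0.6365, -0.0334, 0.0444]
tool_rot: [-0.508, 0.492, -0.492, 0.508]
ft_force: [-0.4, -0.3, 0.3]
grip_width: 0.0296
time: 22.18
position: [0.6364, -0.0343, 0.0443]
tool_rot: [0.508, -0.492, 0.492, -0.508]
ft_force: [-0.1, 0.3, 0.1]
grip_width: 0.0297
time: 22.42
position: [0.6364, -0.0353, 0.0443]
tool_rot: [0.508, -0.492, 0.492, -0.508]
ft_force: [-0.4, -0.2, -0.2]
grip_width: 0.0292
```

```bash
python3 -m crank '[[0,0.0015,0,0,0,0,-1],[0.002,0.0015,0,0,0,0,-1],[0.002,0.0015,0,0,0,0,-1]]'
python3 -m crank '[[0.002,0,0,0,0,0,-1],[0.002,0,0,0,0,0,-1]]'
python3 -m crank '[[0.002,0,0,0,0,0,-1],[0.002,0,0,0,0,0,-1]]'
python3 -m crank '[[0.002,0,0,0,0,0,-1],[0.002,0,0,0,0,0,-1]]'
```

```text
time: 22.8
position: [0.6363, -0.0356, 0.0441]
tool_rot: [-0.507, 0.493, -0.492, 0.508]
ft_force: [-1.4, 2.6, 5.9]
grip_width: 0.0296
time: 23.05
position: [0.636, -0.0364, 0.044]
tool_rot: [-0.508, 0.493, -0.492, 0.508]
ft_force: [-2.3, 3.0, 6.4]
grip_width: 0.0295
time: 23.3
position: [0.6359, -0.0369, 0.0439]
tool_rot: [-0.507, 0.493, -0.492, 0.508]
ft_force: [-2.0, 4.6, 5.9]
grip_width: 0.0297
time: 23.55
position: [0.6359, -0.037, 0.0439]
tool_rot: [-0.507, 0.494, -0.491, 0.508]
ft_force: [-0.8, 6.7, 4.6]
grip_width: 0.0295
```

Contact. Release and fetch the fourth.

```bash
python3 -m crank '[[-0.001,-0.001,0,0,0,0,0.2],[-0.001,-0.001,0,0,0,0,0.2],[-0.001,-0.001,0,0,0,0,0.2],[-0.002,-0.08,0,0,0,0,0.4],[-0.002,-0.16,0,0,0,0,1],[-0.002,-0.16,0,0,0,0,1],[-0.002,-0.16,0,0,0,0,1]]'
python3 - <<'E'
from rt import *
info()
cv2.imwrite('pics/w12.png',vision.camera('wrist'))
delta([.4366,-.321,.12],Rz(-.178))
E
```

```text
time: 24.42
position: [0.6361, -0.0384, 0.1231]
tool_rot: [0.508, -0.493, 0.492, -0.507]
ft_force: [-0.8, 0.3, 0.2]
grip_width: 0.0819
t 24.43 p [ 0.6361 -0.0384  0.1231] q [-0.235  0.681  1.494 -0.     0.967 -0.266] F [-0.8  0.3  0.2] w 0.0819
[[0.03, -0.001, 1.0], [-1.0, -0.0, 0.03], [-0.0, -1.0, -0.001]]
row [ 0.5532  0.0055 -0.4151] [ 0.0007  0.0663 -0.0001]
```

View pics/w12.png

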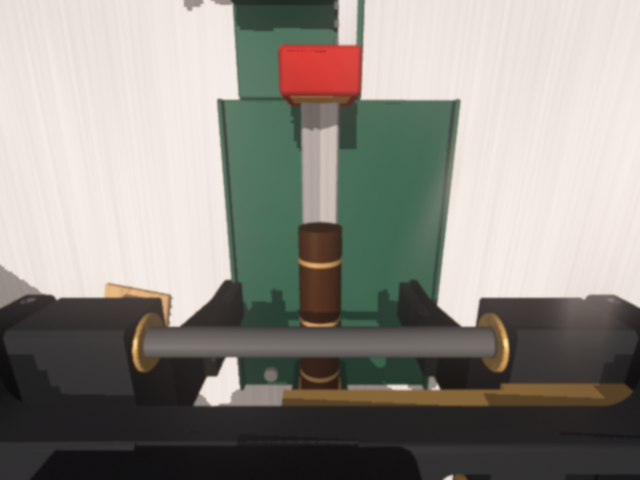

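```bash
python3 -m crank '[[0.1,0,-0.07,0,0.03,0,1],[0.2,0,-0.15,0,0.066,0,1],[0.3,0,-0.23,0,0.066,0,1],[0.4,0,-0.3,0,0.066,0,1],[0.5,0,-0.37,0,0.066,0,1],[0.553,0,-0.416,0,0.066,0,1],[0.553,0,-0.416,0,0.066,0,1],[0.553,0,-0.416,0,0.066,0,1],[0.553,0,-0.416,0,0.066,0,1],[0.553,0,-0.416,0,0.066,0,1]]'
python3 - <<'E'
from rt import *
info()
im=vision.camera('wrist');cv2.imwrite('pics/w13.png',im)
delta([.4366,-.321,.043],Rz(-.178))
E
```

```text
time: 25.72
position: [0.4378, -0.3199, 0.1234]
tool_rot: [-0.454, 0.542, -0.542, 0.454]
ft_force: [0.5, -0.7, 0.6]
grip_width: 0.087
t 25.73 p [ 0.4378 -0.3199  0.1234] q [-0.837  0.581  1.742  0.     0.819 -0.663] F [ 0.5 -0.7  0.6] w 0.087
[[-0.174, -0.0, 0.985], [-0.985, 0.0, -0.174], [-0.0, -1.0, -0.0]]
row [ 0.0023  0.161  -0.002 ] [ 0.     0.001 -0.   ]
```

View pics/w13.png

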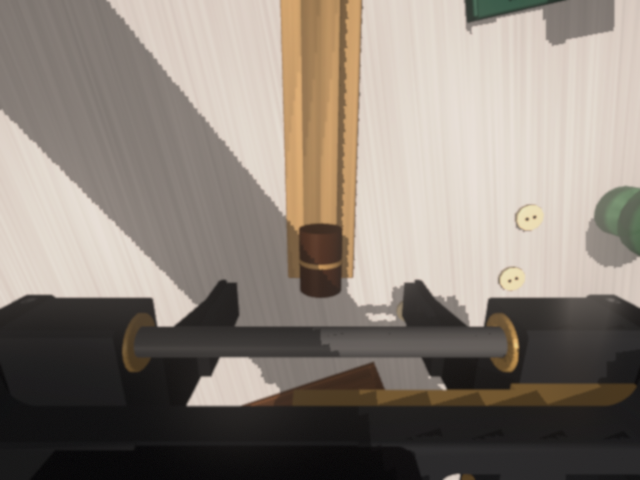

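```bash
python3 -m crank '[[-0.002,0.1,0,0,0,0,1],[-0.002,0.16,0,0,0,0,1],[-0.002,0.16,0,0,0,0,1],[-0.002,0.16,0,0,0,0,-1],[-0.002,0.16,0,0,0,0,-1],[-0.002,0.16,0,0,0,0,-1],[-0.002,0.16,0,0,0,0,-1],[-0.002,0.16,0,0,0,0,-1],[-0.002,0.16,0,0,0,0,-1],[-0.002,0.16,0,0,0,0,-1]]' 20
python3 -m crank '[[0,0,0,0,0,0,-1],[0,0,0,0,0,0,-1],[0,-0.08,0,0,0,0,-1],[0,-0.14,0,0,0,0,-1],[0,-0.14,0,0,0,0,-1]]' 20
python3 - <<'E'
from rt import *
info()
s=[.6345,.0125]
delta([*s,.11],Rz(.032))
E
```

```text
time: 27.02
position: [0.4378, -0.3203, 0.0437]
tool_rot: [0.454, -0.542, 0.543, -0.454]
ft_force: [0.6, 0.1, -0.6]
grip_width: 0.0298
time: 27.65
position: [0.438, -0.3208, 0.1154]
tool_rot: [0.454, -0.541, 0.543, -0.454]
ft_force: [0.2, -0.4, -0.6]
grip_width: 0.0296
t 27.65 p [ 0.438  -0.3208  0.1154] q [-0.838  0.594  1.748 -0.     0.796 -0.661] F [ 0.2 -0.4 -0.6] w 0.0296
[[-0.176, 0.002, 0.984], [-0.984, -0.003, -0.176], [0.003, -1.0, 0.003]]
row [-0.7253  0.0098  0.2698] [-0.0009 -0.0664  0.0009]
```

```bash
python3 -m crank '[[-0.1,0,0.03,0,-0.03,0,-1],[-0.2,0,0.07,0,-0.066,0,-1],[-0.3,0,0.11,0,-0.066,0,-1],[-0.4,0,0.15,0,-0.066,0,-1],[-0.5,0,0.185,0,-0.066,0,-1],[-0.6,0,0.22,0,-0.066,0,-1],[-0.725,0,0.27,0,-0.066,0,-1],[-0.725,0,0.27,0,-0.066,0,-1],[-0.725,0,0.27,0,-0.066,0,-1],[-0.725,0,0.27,0,-0.066,0,-1]]' 20
python3 - <<'E'
from rt import *
info()
cv2.imwrite('pics/w14.png',vision.camera('wrist'))
info()
delta([.6348,.0125,.043],Rz(.032))
E
```

```text
time: 28.9
position: [0.6326, 0.0118, 0.1127]
tool_rot: [0.508, -0.493, 0.492, -0.507]
ft_force: [-0.8, -0.2, 0.5]
grip_width: 0.0294
t 28.9 p [0.6326 0.0118 0.1127] q [-1.570e-01  6.910e-01  1.511e+00 -1.000e-03  9.420e-01 -1.860e-01] F [-0.8 -0.2  0.5] w 0.0294
[[0.029, -0.003, 1.0], [-1.0, -0.0, 0.029], [-0.0, -1.0, -0.003]]
t 28.95 p [0.6329 0.0116 0.113 ] q [-0.158  0.691  1.511 -0.     0.942 -0.186] F [-0.4 -0.1 -0.8] w 0.0295
[[0.029, -0.002, 1.0], [-1.0, -0.0, 0.029], [0.0, -1.0, -0.002]]
row [-0.0017  0.14    0.0042] [ 0.0006 -0.0011  0.    ]
```

View pics/w14.png

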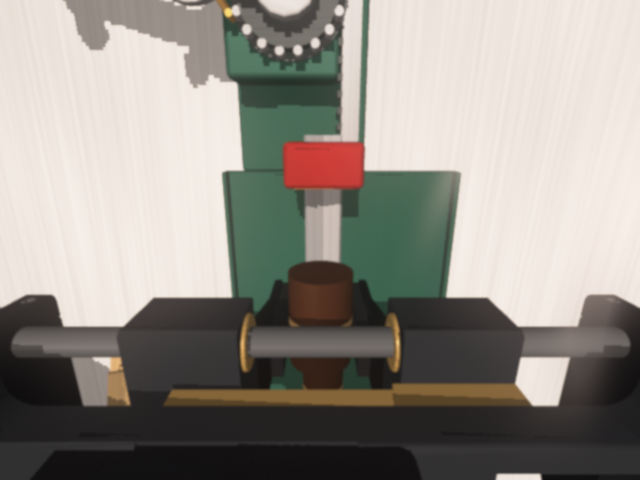

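```bash
python3 -m crank '[[-0.002,0.05,0.002,0,0,0,-1],[-0.002,0.1,0.002,0,0,0,-1],[-0.002,0.12,0.002,0,0,0,-1],[-0.002,0.13,0.002,0,0,0,-1],[-0.002,0.136,0.002,0,0,0,-1],[-0.002,0.14,0.002,0,0,0,-1],[-0.002,0.141,0.002,0,0,0,-1],[-0.002,0.141,0.002,0,0,0,-1]]' 20
python3 -m crank '[[0.002,0,0,0,0,0,-1],[0.004,0,0,0,0,0,-1],[0.004,0,0,0,0,0,-1]]' 12
python3 -m crank '[[0.002,0,0,0,0,0,-1],[0.002,0,0,0,0,0,-1]]'
python3 -m crank '[[0.002,0,0,0,0,0,-1],[0.002,0,0,0,0,0,-1]]'
```

```text
time: 29.95
position: [0.6355, 0.014, 0.0443]
tool_rot: [-0.507, 0.492, -0.493, 0.508]
ft_force: [-1.4, -1.1, 5.3]
grip_width: 0.0296
time: 30.32
position: [0.6349, 0.0131, 0.0439]
tool_rot: [-0.507, 0.493, -0.492, 0.508]
ft_force: [-1.7, 3.6, 6.7]
grip_width: 0.0297
time: 30.58
position: [0.6346, 0.0122, 0.0437]
tool_rot: [-0.507, 0.493, -0.492, 0.508]
ft_force: [-2.1, 2.0, 4.9]
grip_width: 0.0298
time: 30.82
position: [0.6344, 0.0113, 0.0436]
tool_rot: [-0.508, 0.493, -0.492, 0.508]
ft_force: [-1.8, 2.8, 4.4]
grip_width: 0.0298
```

```bash
python3 -m crank '[[0.002,0,-0.001,0,0,0,-1],[0.004,0,-0.001,0,0,0,-1],[0.004,0,-0.001,0,0,0,-1]]'
python3 -m crank '[[0.002,0,0,0,0,0,-1],[0.002,0,0,0,0,0,-1]]'
python3 -m crank '[[0.002,0,0,0,0,0,-1],[0.002,0,0,0,0,0,-1]]'
python3 -m crank '[[0.002,0,0,0,0,0,-1],[0.002,0,0,0,0,0,-1]]'
```

```text
time: 31.2
position: [0.6344, 0.0091, 0.0435]
tool_rot: [-0.507, 0.493, -0.492, 0.508]
ft_force: [-1.8, 4.7, 6.3]
grip_width: 0.0293
time: 31.45
position: [0.6345, 0.0081, 0.0436]
tool_rot: [-0.507, 0.493, -0.492, 0.508]
ft_force: [-1.4, 5.6, 5.7]
grip_width: 0.0296
time: 31.7
position: [0.6345, 0.0073, 0.0436]
tool_rot: [-0.507, 0.493, -0.492, 0.508]
ft_force: [-1.6, 5.3, 5.7]
grip_width: 0.0296
time: 31.95
position: [0.6345, 0.0072, 0.0436]
tool_rot: [-0.507, 0.493, -0.492, 0.508]
ft_force: [-0.7, 7.1, 5.6]
grip_width: 0.0294
```

Contact. Release and go up to look.

```bash
python3 -m crank '[[-0.001,-0.001,0,0,0,0,0.2],[-0.001,-0.001,0,0,0,0,0.2],[-0.001,-0.001,0,0,0,0,0.2],[-0.002,-0.08,0,0,0,0,0.3],[-0.002,-0.2,0,0,0,0,0.3],[-0.002,-0.32,0,0,0,0,0.3],[-0.002,-0.36,0,0,0,0,0.3],[-0.002,-0.36,0,0,0,0,0.3]]'
python3 - <<'E'
from rt import *
info()
cv2.imwrite('pics/w15.png',vision.camera('wrist'))
crop(vision.camera('side'),230,150,450,320,3.5,'s15.png')
crop(vision.camera('top'),190,150,400,265,3.8,'t15.png')
E
```

```text
time: 32.95
position: [0.6359, 0.0056, 0.2252]
tool_rot: [-0.507, 0.491, -0.494, 0.508]
ft_force: [0.4, 0.5, -0.1]
grip_width: 0.0566
t 32.95 p [0.6359 0.0056 0.2252] q [-0.166  0.553  1.419 -0.     1.165 -0.197] F [ 0.4  0.5 -0.1] w 0.0566
[[0.03, 0.005, 1.0], [-1.0, -0.001, 0.03], [0.001, -1.0, 0.005]]
```

View pics/w15.png

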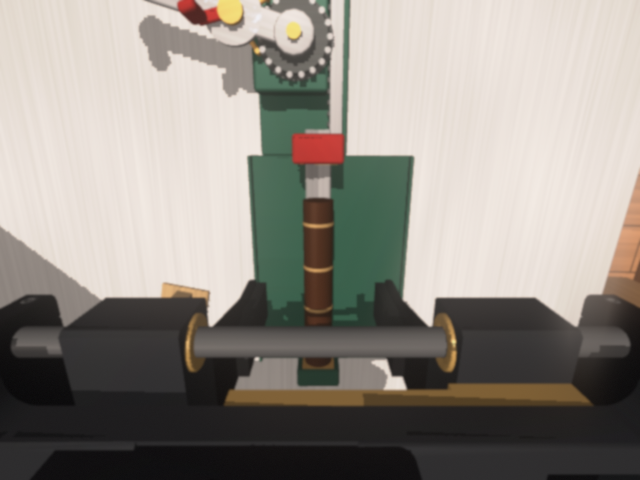

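View pics/s15.png

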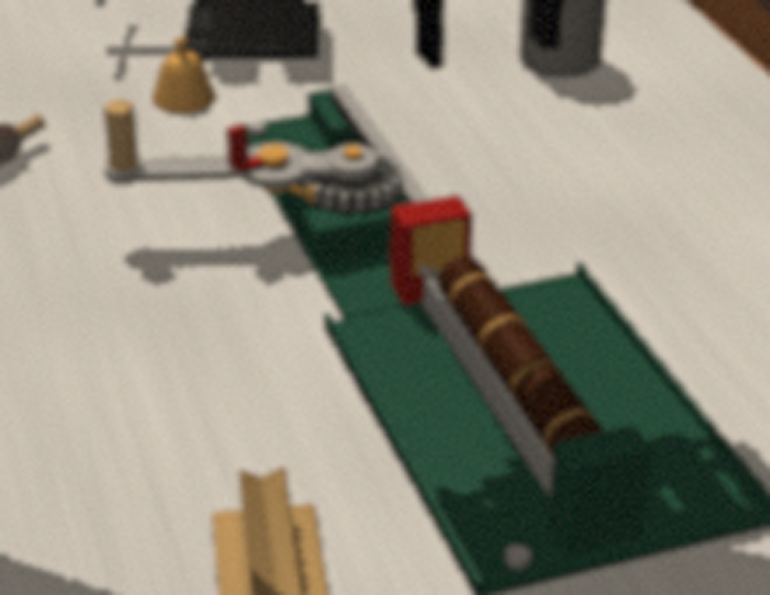

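View pics/t15.png

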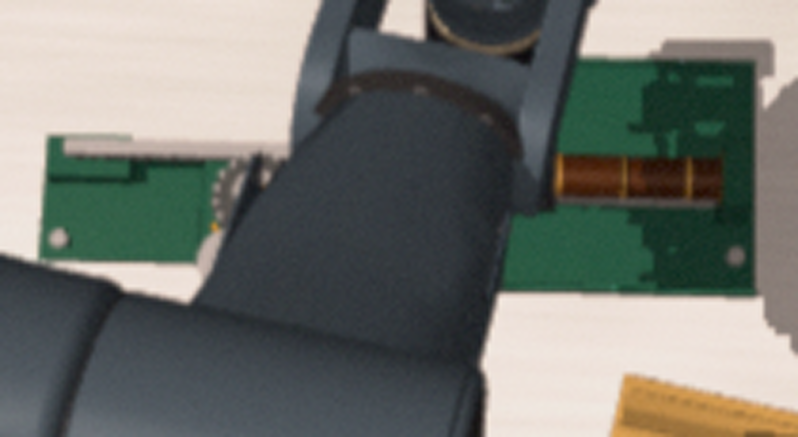

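```bash
python3 - <<'E'
from rt import *
delta([.51,.175,.22],Rz(np.pi/2))
E
```

```text
row [-0.3451  0.0033 -0.2365] [ 0.0008 -0.4903 -0.001 ]
```

```bash
python3 -m crank '[[-0.345,0.003,-0.236,0,-0.49,0,0.3],[-0.345,0.003,-0.236,0,-0.49,0,0.3],[-0.345,0.003,-0.236,0,-0.49,0,0.3],[-0.345,0.003,-0.236,0,-0.49,0,0.3],[-0.345,0.003,-0.236,0,-0.49,0,0],[-0.345,0.003,-0.236,0,-0.49,0,-0.4],[-0.345,0.003,-0.236,0,-0.49,0,-0.4],[-0.345,0.003,-0.236,0,-0.49,0,-0.4],[-0.345,0.003,-0.236,0,-0.49,0,-0.4],[-0.345,0.003,-0.236,0,-0.49,0,-0.4]]'
python3 -m crank '[[0,0,0,0,0,0,-0.4],[0,0,0,0,0,0,-0.4]]'
python3 - <<'E'
from rt import *
info();import pickle;pickle.dump(robot.get_obs(),open('o1.pkl','wb'))
im=vision.camera('wrist')
cv2.imwrite('pics/w16.png',im)
crop(im,150,0,450,240,2.6,'w16c.png')
E
```

```text
time: 34.35
position: [0.5105, 0.1748, 0.2198]
tool_rot: [0.707, -0.002, -0.001, -0.707]
ft_force: [0.6, 0.3, -0.6]
grip_width: 0.0266
time: 34.6
position: [0.5112, 0.1749, 0.2211]
tool_rot: [0.707, -0.001, 0.0, -0.707]
ft_force: [-0.8, 0.2, -0.2]
grip_width: 0.0261
t 34.6 p [0.5112 0.1749 0.2211] q [ 0.123  0.434  1.662 -0.     1.047 -1.447] F [-0.8  0.2 -0.2] w 0.0261
[[1.0, -0.001, 0.001], [-0.001, -0.0, 1.0], [-0.001, -1.0, -0.0]]
```

View pics/w16.png

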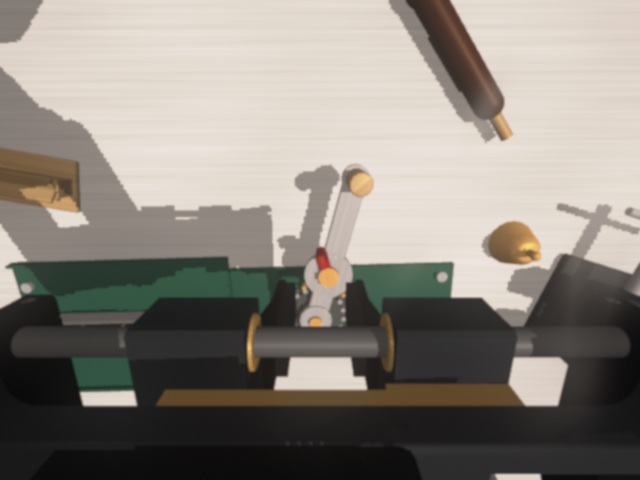

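View pics/w16c.png

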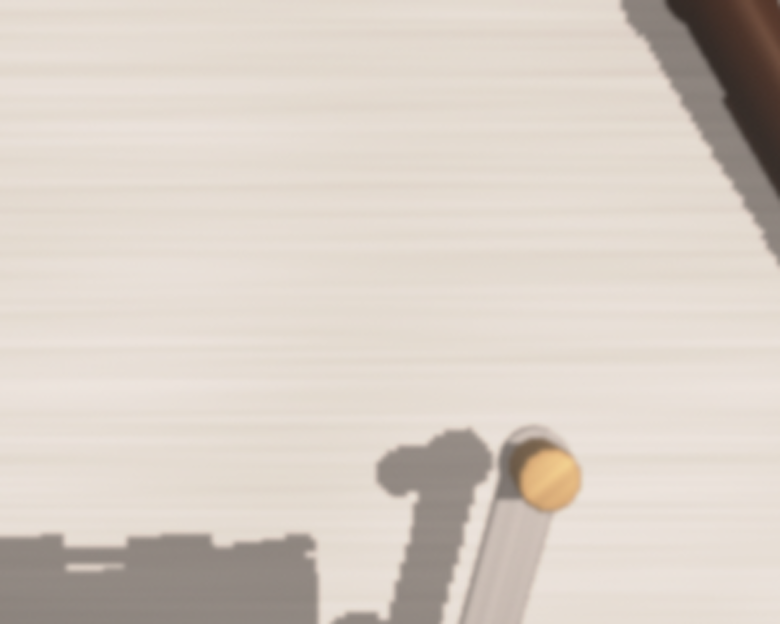

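```bash
python3 - <<'E'
from rt import *
im=cv2.imread('pics/w16.png');crop(im,280,230,380,340,7,'w16d.png')
import pickle;o=pickle.load(open('o1.pkl','rb'));c=cam('wrist',o)
print(px(c,361.5,183.8,.102))
for P in([.532,.1737,.091],[.532,.1737,.061],[.557,.18,.06],[.6075,.167,.06]):print(proj(c,P))
E
```

```text
[0.46283771 0.20802163 0.102     ]
[317.99725558 262.22860949]
[318.2002399  251.41719425]
[324.71285701 275.27697631]
[311.92181947 321.0826435 ]
```

View pics/w16d.png

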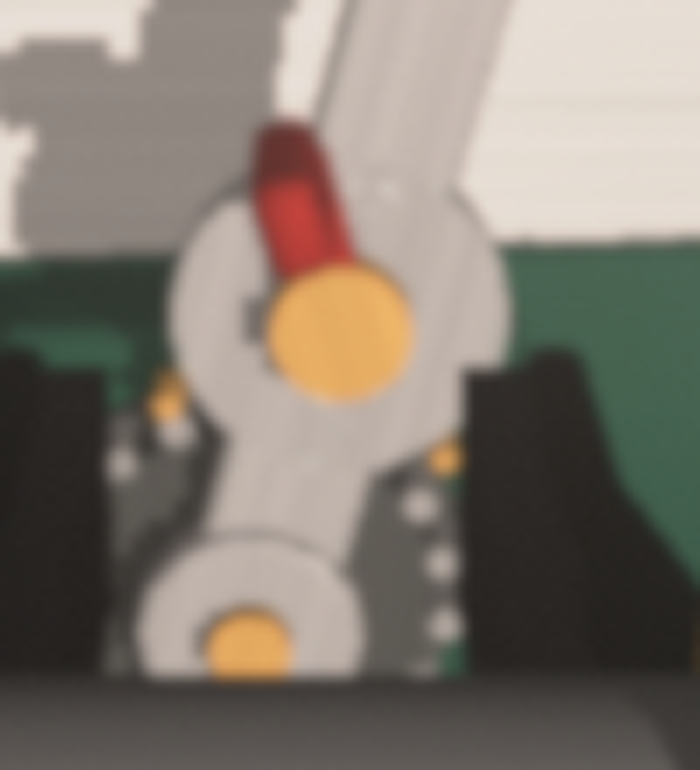

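```bash
python3 - <<'E'
from rt import *
import pickle;o=pickle.load(open('o1.pkl','rb'));c=cam('wrist',o)
print('fin',px(c,323.5,262,.091));
for z in(.06,.065,.075):print('piv',px(c,328.6,277.4,z),'axis',px(c,315.4,322,z))
ct=cam('top');cs=cam('side')
g=tri([(ct,236.6,252.0),(c,361.5,183.8),(cs,250+49/3.5,150+106/3.5)]);print('grip tri',g)
print('piv tri',tri([(ct,190+231/3.8,150+260/3.8),(c,328.6,277.4),(cs,250+205/3.5,150+153/3.5)]))
print('ax tri',tri([(ct,190+257/3.8,150+189/3.8),(c,315.4,322),(cs,250+283/3.5,150+152/3.5)]))
print('fin tri',tri([(ct,190+235/3.8,150+285/3.8),(c,323.5,262),(cs,250+167/3.5,150+128/3.5)]))
E
```

```text
fin [0.53179582 0.17849913 0.091     ]
piv [0.55925301 0.18382734 0.06      ] axis [0.6085629 0.1705584 0.06     ]
piv [0.55716117 0.18369804 0.065     ] axis [0.60567066 0.17064447 0.065     ]
piv [0.5529775  0.18343944 0.075     ] axis [0.59988619 0.17081663 0.075     ]
grip tri [0.46365241 0.20628039 0.10087625]
piv tri [0.55973787 0.18284893 0.06163133]
ax tri [0.60987558 0.16951726 0.06065304]
fin tri [0.53482789 0.17640046 0.08799969]
```

```bash
python3 - <<'E'
from rt import *
delta([.533,.176,.11],Rz(np.pi/2+.26));delta([.533,.176,.080],Rz(np.pi/2+.26))
E
```

```text
row [0.0435 0.2225 0.0022] [-0.     -0.0831 -0.0002]
row [0.0435 0.2825 0.0022] [-0.     -0.0831 -0.0002]
```

```bash
python3 -m crank '[[0.0435,0.05,0.002,0,-0.04,0,-0.4],[0.0435,0.1,0.002,0,-0.083,0,-0.4],[0.0435,0.16,0.002,0,-0.083,0,-0.4],[0.0435,0.2,0.002,0,-0.083,0,-0.4],[0.0435,0.2,0.002,0,-0.083,0,-0.4]]'
python3 - <<'E'
from rt import *
info();cv2.imwrite('pics/w17.png',vision.camera('wrist'));crop(vision.camera('side'),220,140,380,260,5,'s17.png')
delta([.533,.176,.080],Rz(np.pi/2+.26))
E
```

```text
time: 35.28
position: [0.532, 0.1758, 0.1201]
tool_rot: [-0.701, -0.09, 0.093, 0.701]
ft_force: [-0.1, 0.3, 0.3]
grip_width: 0.0264
t 35.27 p [0.532  0.1758 0.1201] q [ 0.12   0.605  1.696 -0.     0.845 -1.711] F [-0.1  0.3  0.3] w 0.0264
[[0.966, -0.004, -0.257], [0.257, -0.0, 0.966], [-0.004, -1.0, 0.001]]
row [-0.0012  0.084   0.0004] [ 0.     -0.      0.0002]
```

View pics/w17.png

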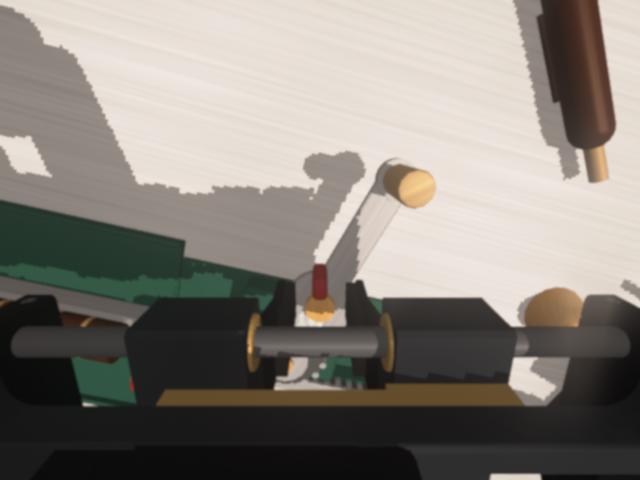

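View pics/s17.png

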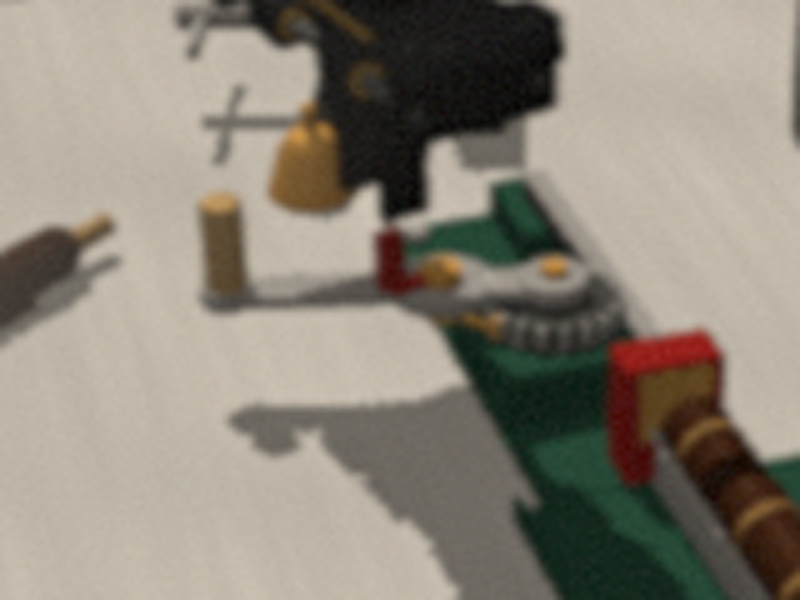

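```bash
python3 -m crank '[[0,0.04,0,0,0,0,-0.4],[0,0.08,0,0,0,0,-0.4],[0,0.08,0,0,0,0,-0.4],[0,0.08,0,0,0,0,-1],[0,0.08,0,0,0,0,-1],[0,0.08,0,0,0,0,-1],[0,0.08,0,0,0,0,-1],[0,0.08,0,0,0,0,-1]]' 5
python3 - <<'E'
from rt import *
info();cv2.imwrite('pics/w18.png',vision.camera('wrist'))
E
```

```text
time: 36.38
position: [0.5338, 0.176, 0.0825]
tool_rot: [0.701, 0.092, -0.091, -0.701]
ft_force: [0.3, -1.2, 5.3]
grip_width: 0.0088
t 36.38 p [0.5338 0.176  0.0825] q [ 0.12   0.666  1.715 -0.     0.758 -1.711] F [ 0.3 -1.2  5.3] w 0.0088
[[0.966, 0.002, -0.257], [0.257, 0.0, 0.966], [0.002, -1.0, -0.0]]
```

View pics/w18.png

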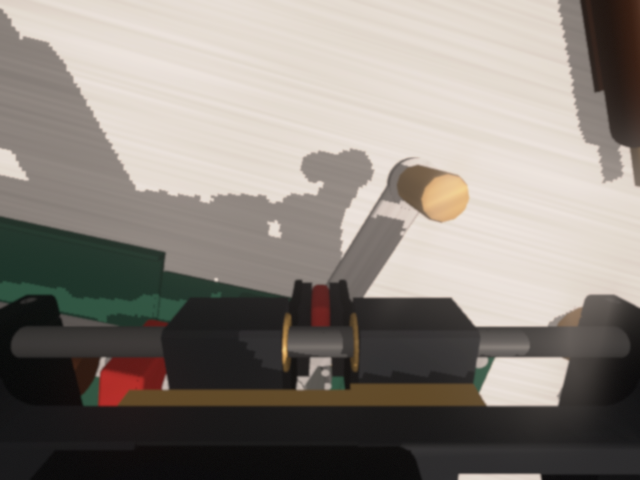

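```bash
python3 -m crank '[[0,-0.006,0,0,0,0,-1],[0.0009,-0.006,0.0097,0,0.057,0,-1],[0.0035,-0.006,0.019,0,0.115,0,-1],[0.0077,-0.006,0.0278,0,0.172,0,-1],[0.0077,-0.006,0.0278,0,0.172,0,-1]]' 5
python3 - <<'E'
from rt import *
info();cv2.imwrite('pics/w19.png',vision.camera('wrist'))
E
```

```text
time: 37.05
position: [0.5335, 0.1903, 0.0843]
tool_rot: [0.7, -0.098, 0.098, -0.7]
ft_force: [0.3, 0.1, -2.6]
grip_width: 0.009
t 37.05 p [0.5335 0.1903 0.0843] q [ 1.460e-01  6.680e-01  1.702e+00 -1.000e-03  7.720e-01 -1.147e+00] F [ 0.3  0.1 -2.6] w 0.009
[[0.962, 0.0, 0.274], [-0.274, -0.0, 0.962], [0.0, -1.0, -0.0]]
```

View pics/w19.png

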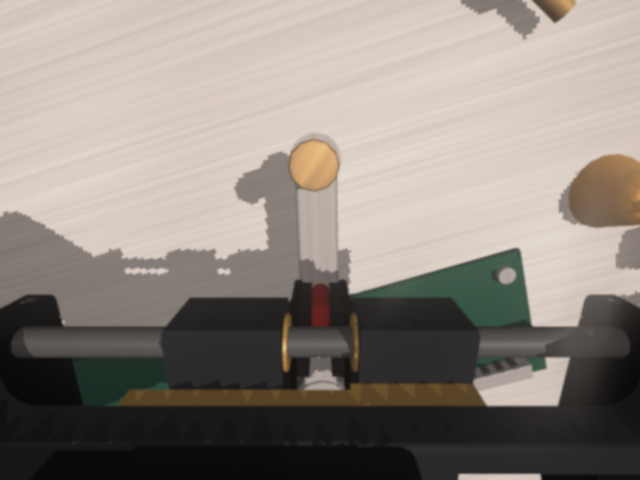

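```bash
python3 -m crank '[[0.0009,0,0.0097,0,0.057,0,-1],[0.0035,0,0.019,0,0.115,0,-1],[0.0072,0,0.0268,0,0.165,0,-1],[0.0078,0,0.0278,0,0.172,0,-1],[0.0078,0,0.0278,0,0.172,0,-1]]' 5
python3 - <<'E'
from rt import *
info();cv2.imwrite('pics/w20.png',vision.camera('wrist'))
E
python3 -m crank '[[0,0,0,0,0,0,-0.4],[0,0,0,0,0,0,-0.4],[0,-0.05,0,0,0,0,-0.4],[0,-0.12,0,0,0,0,-0.4],[0,-0.2,0,0,0,0,-0.4],[0,-0.28,0,0,0,0,-0.4],[0,-0.28,0,0,0,0,-0.4]]'
python3 - <<'E'
from rt import *
info();cv2.imwrite('pics/w21.png',vision.camera('wrist'));crop(vision.camera('side'),220,140,380,260,5,'s21.png')
E
```

```text
time: 37.72
position: [0.5408, 0.2024, 0.0843]
tool_rot: [0.649, -0.281, 0.281, -0.649]
ft_force: [1.5, -1.3, -4.5]
grip_width: 0.0088
t 37.73 p [0.5408 0.2024 0.0843] q [ 0.165  0.677  1.673 -0.     0.791 -0.588] F [ 1.5 -1.3 -4.5] w 0.0088
[[0.684, -0.0, 0.73], [-0.73, -0.0, 0.684], [-0.0, -1.0, -0.0]]
time: 38.65
position: [0.5429, 0.2032, 0.2284]
tool_rot: [-0.647, 0.28, -0.284, 0.65]
ft_force: [0.1, -0.5, -0.4]
grip_width: 0.0258
t 38.65 p [0.5429 0.2032 0.2284] q [ 0.165  0.473  1.563  0.     1.097 -0.585] F [ 0.1 -0.5 -0.4] w 0.0258
[[0.682, 0.008, 0.731], [-0.731, 0.002, 0.682], [0.004, -1.0, 0.007]]
```

View pics/w21.png

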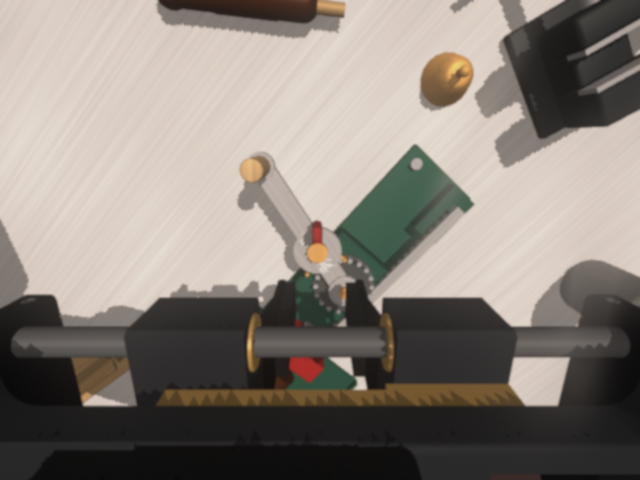

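View pics/s21.png

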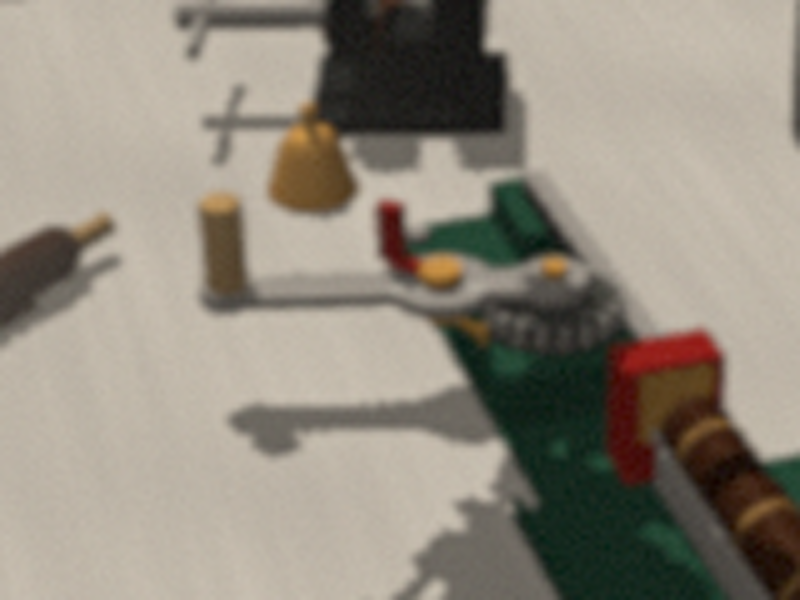

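```bash
python3 - <<'E'
from rt import *
delta([.4635,.2063,.13],Rz(1.32))
E
```

```text
row [-0.1103  0.1896 -0.1077] [-1.000e-04 -1.813e-01  0.000e+00]
```

```bash
python3 -m crank '[[-0.11,0,-0.108,0,-0.18,0,0],[-0.11,0,-0.108,0,-0.18,0,0],[-0.11,0.09,-0.108,0,-0.18,0,0],[-0.11,0.18,-0.108,0,-0.181,0,0],[-0.11,0.18,-0.108,0,-0.181,0,0]]'
python3 - <<'E'
from rt import *
info();cv2.imwrite('pics/w22.png',vision.camera('wrist'))
delta([.4635,.2063,.082],Rz(1.32))
E
```

```text
time: 39.38
position: [0.46, 0.2053, 0.1308]
tool_rot: [0.703, -0.093, 0.085, -0.7]
ft_force: [-0.5, -0.2, -0.7]
grip_width: 0.0436
t 39.38 p [0.46   0.2053 0.1308] q [ 0.198  0.534  1.825  0.     0.795 -1.121] F [-0.5 -0.2 -0.7] w 0.0436
[[0.968, -0.011, 0.249], [-0.25, -0.002, 0.968], [-0.01, -1.0, -0.005]]
row [0.0031 0.1015 0.0022] [ 0.0008 -0.0005 -0.0018]
```

View pics/w22.png

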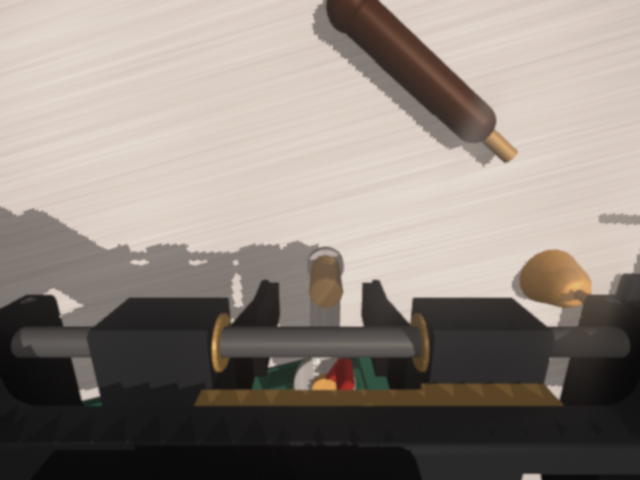

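```bash
python3 -m crank '[[0.003,0.05,0.003,0,0,0,0],[0.003,0.097,0.003,0,0,0,0],[0.003,0.097,0.003,0,0,0,0],[0.003,0.097,0.003,0,0,0,-1],[0.003,0.097,0.003,0,0,0,-1],[0.003,0.097,0.003,0,0,0,-1],[0.003,0.097,0.003,0,0,0,-1],[0.003,0.097,0.003,0,0,0,-1]]' 12
python3 - <<'E'
from rt import *
info();cv2.imwrite('pics/w23.png',vision.camera('wrist'))
o=robot.get_obs();A=np.array([.609,.169]);d=o['position'][:2]-A;print(np.hypot(*d),np.arctan2(d[1],d[0])-np.pi-.03)
E
```

```text
time: 40.42
position: [0.4662, 0.2072, 0.0868]
tool_rot: [-0.701, 0.088, -0.089, 0.702]
ft_force: [-0.9, -0.3, 5.5]
grip_width: 0.0195
t 40.42 p [0.4662 0.2072 0.0868] q [ 0.199  0.615  1.845 -0.     0.68  -1.12 ] F [-0.9 -0.3  5.5] w 0.0195
[[0.968, 0.001, 0.249], [-0.249, 0.0, 0.968], [0.001, -1.0, 0.0]]
0.14777581311082874 -0.2914705312176735
```

View pics/w23.png

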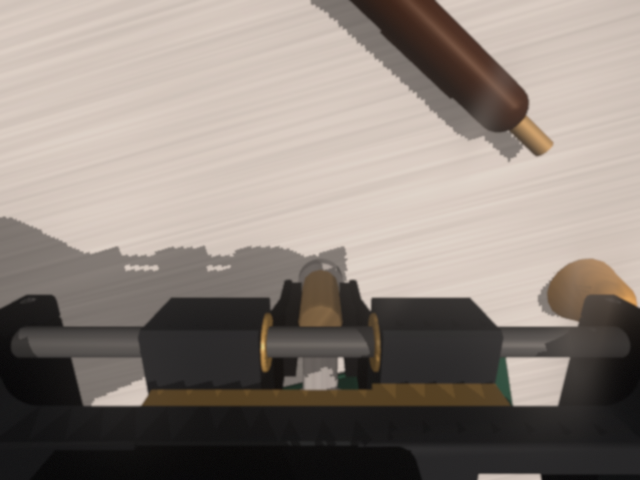

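```bash
python3 -m crank '[[0,-0.004,0,0,0,0,-1],[0,-0.004,0,0,0,0,-1],[0,-0.004,0,0,0,0,-1]]' 
python3 -m crank '[[0,-0.004,0,0,0,0,-1],[0,-0.004,0,0,0,0,-1]]' 
```

```text
time: 40.85
position: [0.4661, 0.2072, 0.0872]
tool_rot: [-0.701, 0.089, -0.089, 0.702]
ft_force: [5.6, 1.4, -15.2]
grip_width: 0.0197
time: 41.1
position: [0.4653, 0.2072, 0.0894]
tool_rot: [0.702, -0.089, 0.088, -0.701]
ft_force: [3.9, 1.5, -17.0]
grip_width: 0.0196
```

```bash
python3 -m crank '[[0.002,0.0055,0,0,0,0,-1],[0.002,0.0055,0,0,0,0,-1],[0.002,0.0055,0,0,0,0,-1]]' 
python3 -m crank '[[0,0,0,0,0,0,-1],[0,0,0,0,0,0,-1]]' 
```

```text
time: 41.48
position: [0.4655, 0.2071, 0.0889]
tool_rot: [-0.701, 0.089, -0.088, 0.702]
ft_force: [-3.8, 2.2, 7.9]
grip_width: 0.0198
time: 41.72
position: [0.4654, 0.2071, 0.0889]
tool_rot: [-0.701, 0.089, -0.088, 0.702]
ft_force: [-4.7, 2.3, 6.5]
grip_width: 0.0194
```

```bash
python3 -m crank '[[0.002,-0.001,-0.045,0,-0.048,0,-1],[0.012,-0.001,-0.089,0,-0.0955,0,-1],[0.029,-0.001,-0.13,0,-0.143,0,-1],[0.051,-0.001,-0.169,0,-0.191,0,-1],[0.051,-0.001,-0.169,0,-0.191,0,-1]]' 10
cat > st.py <<'E'
from rt import *
o=robot.get_obs();info(o)
A=np.array([.609,.169]);d=o['position'][:2]-A;h=np.arctan2(d[1],d[0]);h=h%(2*np.pi)-np.pi-.03
m=R.from_quat(o['tool_rot']).as_matrix();F=m.T@o['ft_force']
print('r',np.hypot(*d).round(4),'h',h.round(3),'toolyaw-h',(np.arctan2(m[1,2],m[0,2])-np.pi/2-.03).round(3),'Ftool',F.round(1))
E
python3 st.py
```

```text
time: 42.35
position: [0.4705, 0.1172, 0.0889]
tool_rot: [0.697, 0.122, -0.122, -0.696]
ft_force: [-2.4, -3.5, 6.3]
grip_width: 0.0197
t 42.35 p [0.4705 0.1172 0.0889] q [ 0.014  0.592  1.906 -0.002  0.644 -1.9  ] F [-2.4 -3.5  6.3] w 0.0197
[[0.941, 0.0, -0.339], [0.339, -0.001, 0.941], [-0.0, -1.0, -0.002]]
r 0.1479 h 0.328 toolyaw-h 0.316 Ftool [-3.4 -6.3 -2.5]
```

```bash
python3 -m crank '[[0.003,-0.001,-0.045,0,-0.048,0,-1],[0.012,-0.001,-0.089,0,-0.0955,0,-1],[0.02,-0.001,-0.111,0,-0.121,0,-1],[0.02,-0.001,-0.111,0,-0.121,0,-1]]' 10
python3 st.py
python3 - <<'E'
from rt import *
cv2.imwrite('pics/w24.png',vision.camera('wrist'));crop(vision.camera('side'),220,140,420,290,4,'s24.png')
E
```

```text
time: 42.85
position: [0.4997, 0.0696, 0.0889]
tool_rot: [0.662, 0.252, -0.25, -0.66]
ft_force: [-0.5, -4.1, 3.4]
grip_width: 0.0197
t 42.85 p [0.4997 0.0696 0.0889] q [-8.300e-02  6.070e-01  1.858e+00 -2.000e-03  6.740e-01 -2.378e+00] F [-0.5 -4.1  3.4] w 0.0197
[[0.748, 0.002, -0.664], [0.664, -0.001, 0.748], [0.001, -1.0, -0.002]]
r 0.1478 h 0.708 toolyaw-h 0.696 Ftool [-3.1 -3.4 -2.8]
```

View pics/w24.png

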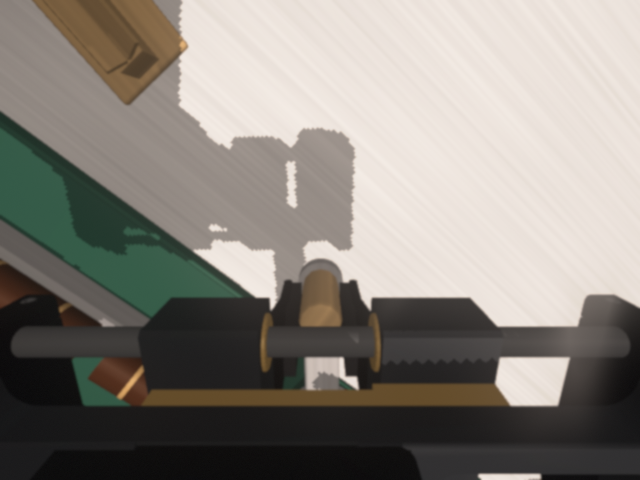

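View pics/s24.png

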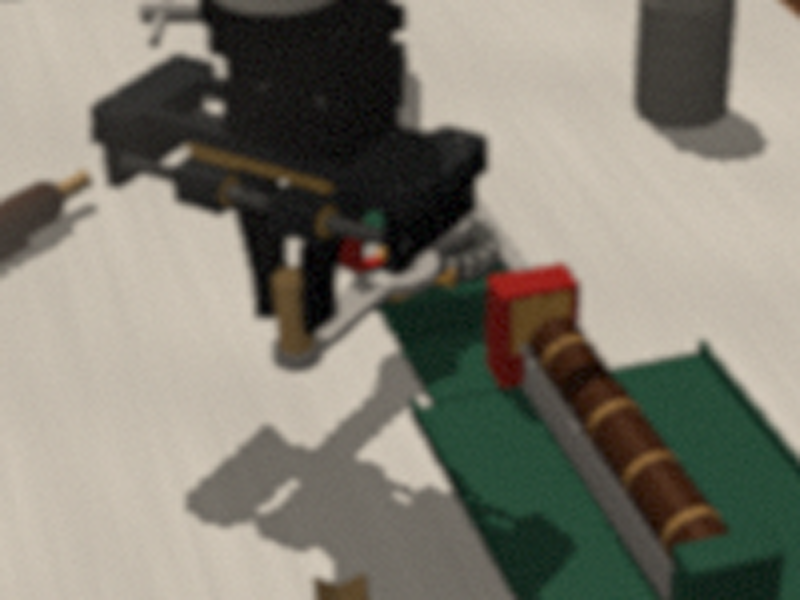

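```bash
python3 -m crank '[[0.003,0,0.042,0,0.0446,0,-1],[0.0117,0,0.083,0,0.089,0,-1],[0.026,0,0.122,0,0.134,0,-1],[0.046,0,0.159,0,0.178,0,-1],[0.0706,0,0.193,0,0.223,0,-1],[0.0706,0,0.193,0,0.223,0,-1]]' 12
python3 st.py
python3 - <<'E'
from rt import *
crop(vision.camera('side'),220,140,420,290,4,'s25.png')
E
```

```text
time: 43.7
position: [0.461, 0.1669, 0.0889]
tool_rot: [-0.707, -0.011, 0.01, 0.707]
ft_force: [1.4, -0.7, 5.4]
grip_width: 0.0194
t 43.7 p [0.461  0.1669 0.0889] q [ 1.190e-01  5.960e-01  1.894e+00  1.000e-03  6.500e-01 -1.481e+00] F [ 1.4 -0.7  5.4] w 0.0194
[[1.0, 0.002, -0.029], [0.029, 0.001, 1.0], [0.002, -1.0, 0.001]]
r 0.148 h -0.016 toolyaw-h -0.001 Ftool [ 1.4 -5.4 -0.7]
```

View pics/s25.png

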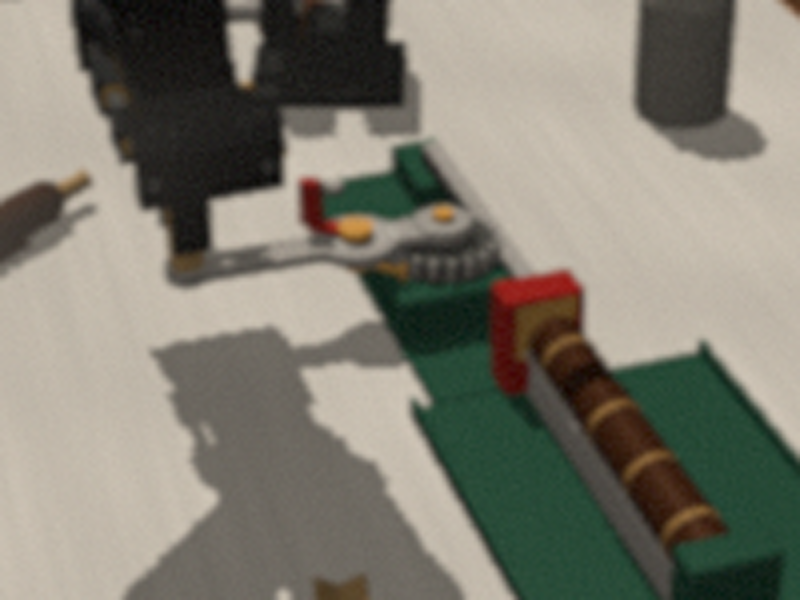

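```bash
python3 -m crank '[[0.003,0,0.042,0,0.0446,0,-1],[0.0117,0,0.083,0,0.089,0,-1],[0.026,0,0.122,0,0.134,0,-1],[0.046,0,0.159,0,0.178,0,-1],[0.0706,0,0.193,0,0.223,0,-1],[0.0706,0,0.193,0,0.223,0,-1]]' 12
python3 st.py
python3 - <<'E'
from rt import *
crop(vision.camera('side'),220,140,420,290,4,'s26.png')
E
```

```text
time: 44.5
position: [0.4941, 0.2635, 0.0888]
tool_rot: [-0.667, 0.233, -0.233, 0.668]
ft_force: [0.6, -0.2, 6.2]
grip_width: 0.0197
t 44.5 p [0.4941 0.2635 0.0888] q [ 0.29   0.654  1.718  0.     0.769 -0.61 ] F [ 0.6 -0.2  6.2] w 0.0197
[[0.783, 0.001, 0.622], [-0.622, 0.001, 0.783], [0.001, -1.0, 0.001]]
r 0.1487 h -0.718 toolyaw-h -0.701 Ftool [ 0.6 -6.2  0.3]
```

View pics/s26.png

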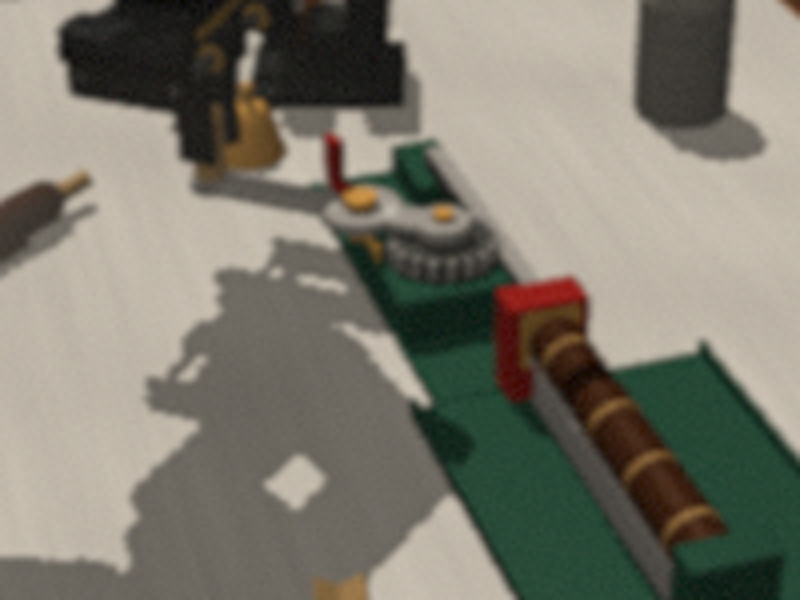

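```bash
python3 -m crank '[[0.003,0,-0.042,0,-0.0446,0,-1],[0.0117,0,-0.083,0,-0.089,0,-1],[0.026,0,-0.122,0,-0.134,0,-1],[0.046,0,-0.159,0,-0.178,0,-1],[0.0706,0,-0.193,0,-0.223,0,-1],[0.0706,0,-0.193,0,-0.223,0,-1]]' 12
python3 -m crank '[[0.003,0,-0.042,0,-0.0446,0,-1],[0.0117,0,-0.083,0,-0.089,0,-1],[0.026,0,-0.122,0,-0.134,0,-1],[0.046,0,-0.159,0,-0.178,0,-1],[0.0706,0,-0.193,0,-0.223,0,-1],[0.0706,0,-0.193,0,-0.223,0,-1]]' 12
python3 st.py
python3 -m crank '[[0.003,0,0.042,0,0.0446,0,-1],[0.0117,0,0.083,0,0.089,0,-1],[0.026,0,0.122,0,0.134,0,-1],[0.046,0,0.159,0,0.178,0,-1],[0.0706,0,0.193,0,0.223,0,-1],[0.0706,0,0.193,0,0.223,0,-1]]' 12
python3 st.py
python3 -m crank '[[0.003,0,0.042,0,0.0446,0,-1],[0.0117,0,0.083,0,0.089,0,-1],[0.026,0,0.122,0,0.134,0,-1],[0.046,0,0.159,0,0.178,0,-1],[0.0706,0,0.193,0,0.223,0,-1],[0.0706,0,0.193,0,0.223,0,-1]]' 12
python3 st.py
python3 - <<'E'
from rt import *
crop(vision.camera('side'),220,140,420,290,4,'s27.png')
E
```

```text
time: 45.3
position: [0.4613, 0.1641, 0.0888]
tool_rot: [0.707, 0.011, -0.01, -0.707]
ft_force: [0.8, -1.9, 5.3]
grip_width: 0.0196
time: 46.05
position: [0.5006, 0.069, 0.0888]
tool_rot: [0.662, 0.252, -0.25, -0.66]
ft_force: [1.6, -0.5, 4.9]
grip_width: 0.0197
t 46.05 p [0.5006 0.069  0.0888] q [-0.084  0.607  1.857  0.     0.673 -2.382] F [ 1.6 -0.5  4.9] w 0.0197
[[0.747, 0.004, -0.664], [0.664, -0.0, 0.747], [0.003, -1.0, -0.003]]
r 0.1475 h 0.715 toolyaw-h 0.697 Ftool [ 0.9 -4.9 -1.5]
time: 46.8
position: [0.4613, 0.1665, 0.0887]
tool_rot: [-0.707, -0.011, 0.009, 0.707]
ft_force: [2.7, -0.1, 5.9]
grip_width: 0.019
t 46.8 p [0.4613 0.1665 0.0887] q [ 0.118  0.596  1.894  0.     0.649 -1.482] F [ 2.7 -0.1  5.9] w 0.019
[[1.0, 0.002, -0.029], [0.029, 0.0, 1.0], [0.002, -1.0, 0.0]]
r 0.1477 h -0.013 toolyaw-h -0.001 Ftool [ 2.7 -5.9 -0.1]
time: 47.55
position: [0.4942, 0.263, 0.0887]
tool_rot: [-0.667, 0.233, -0.233, 0.668]
ft_force: [1.5, -2.0, 7.6]
grip_width: 0.0194
t 47.55 p [0.4942 0.263  0.0887] q [ 2.900e-01  6.540e-01  1.718e+00 -1.000e-03  7.690e-01 -6.090e-01] F [ 1.5 -2.   7.6] w 0.0194
[[0.783, 0.001, 0.623], [-0.623, -0.0, 0.783], [0.001, -1.0, 0.0]]
r 0.1484 h -0.716 toolyaw-h -0.702 Ftool [ 2.4 -7.6 -0.7]
```

View pics/s27.png

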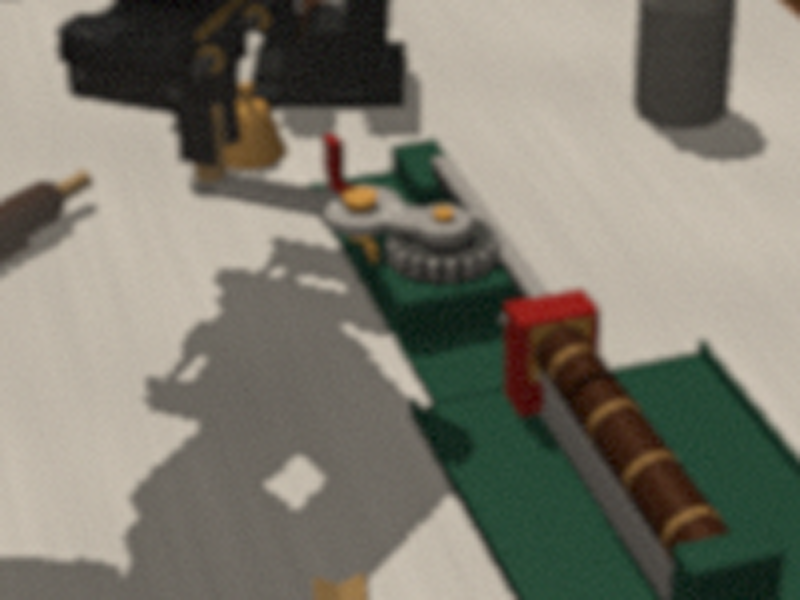

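```bash
python3 -m crank '[[0.003,0,-0.042,0,-0.0446,0,-1],[0.0117,0,-0.083,0,-0.089,0,-1],[0.026,0,-0.122,0,-0.134,0,-1],[0.046,0,-0.159,0,-0.178,0,-1],[0.0706,0,-0.193,0,-0.223,0,-1],[0.0706,0,-0.193,0,-0.223,0,-1]]' 12
python3 -m crank '[[0.003,0,-0.042,0,-0.0446,0,-1],[0.0117,0,-0.083,0,-0.089,0,-1],[0.026,0,-0.122,0,-0.134,0,-1],[0.046,0,-0.159,0,-0.178,0,-1],[0.0706,0,-0.193,0,-0.223,0,-1],[0.0706,0,-0.193,0,-0.223,0,-1]]' 12
python3 st.py
python3 -m crank '[[0.003,0,0.042,0,0.0446,0,-1],[0.0117,0,0.083,0,0.089,0,-1],[0.026,0,0.122,0,0.134,0,-1],[0.046,0,0.159,0,0.178,0,-1]]' 15
python3 st.py
python3 - <<'E'
from rt import *
crop(vision.camera('side'),220,140,420,290,4,'s28.png')
E
```

```text
time: 48.35
position: [0.4615, 0.164, 0.0886]
tool_rot: [0.707, 0.01, -0.009, -0.707]
ft_force: [2.0, -2.3, 5.6]
grip_width: 0.0195
time: 49.1
position: [0.5007, 0.0692, 0.0886]
tool_rot: [0.661, 0.252, -0.25, -0.661]
ft_force: [3.2, -0.3, 6.2]
grip_width: 0.0196
t 49.1 p [0.5007 0.0692 0.0886] q [-0.084  0.608  1.857  0.     0.673 -2.381] F [ 3.2 -0.3  6.2] w 0.0196
[[0.748, 0.003, -0.664], [0.664, -0.0, 0.748], [0.002, -1.0, -0.002]]
r 0.1473 h 0.714 toolyaw-h 0.696 Ftool [ 2.2 -6.2 -2.3]
time: 49.6
position: [0.4638, 0.144, 0.0887]
tool_rot: [0.706, 0.058, -0.057, -0.704]
ft_force: [4.1, -6.9, 4.4]
grip_width: 0.0197
t 49.6 p [0.4638 0.144  0.0887] q [ 0.072  0.593  1.905 -0.004  0.641 -1.659] F [ 4.1 -6.9  4.4] w 0.0197
[[0.987, 0.003, -0.162], [0.162, -0.002, 0.987], [0.002, -1.0, -0.002]]
r 0.1473 h 0.141 toolyaw-h 0.133 Ftool [ 2.9 -4.4 -7.5]
```

View pics/s28.png

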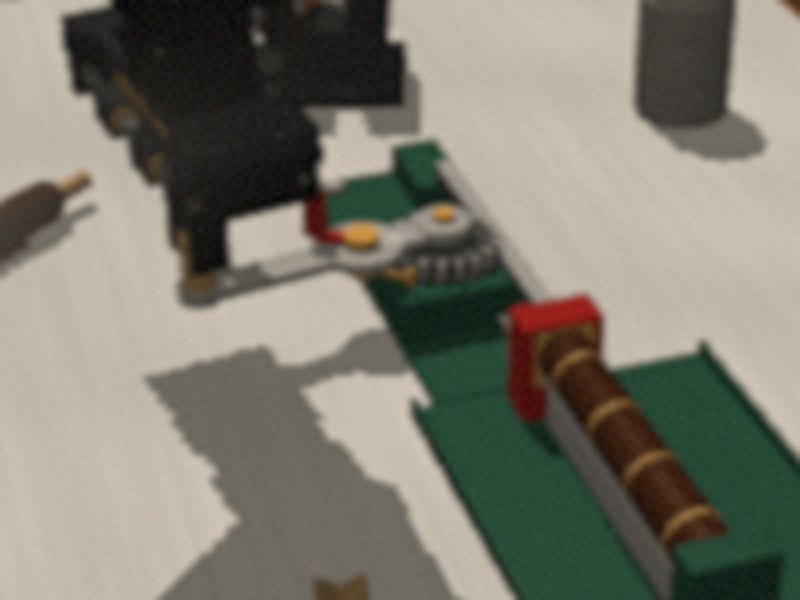

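```bash
for i in 1 2 3; do python3 -m crank '[[0.0015,0,0.03,0,0.0318,0,-1],[0.0015,0,0.03,0,0.0318,0,-1]]' 20 >/dev/null; python3 st.py | tail -1; done
```

```text
r 0.1474 h 0.032 toolyaw-h 0.04 Ftool [ 1.8 -5.3 -1.3]
r 0.1476 h -0.066 toolyaw-h -0.06 Ftool [ 2.9 -6.8 -3.7]
r 0.1477 h -0.16 toolyaw-h -0.158 Ftool [ 3.  -7.  -7.3]
```

```bash
python3 -m crank '[[0.0015,0,0.03,0,0.0318,0,-1],[0.0015,0,0.03,0,0.0318,0,-1]]' 20 >/dev/null; python3 st.py | tail -1
python3 -m crank '[[0.0015,0,0.03,0,0.0318,0,-1],[0.0015,0,0.03,0,0.0318,0,-1]]' 20 >/dev/null; python3 st.py | tail -1
python3 - <<'E'
from rt import *
crop(vision.camera('side'),320,190,420,290,6,'s29.png')
E
```

```text
r 0.1478 h -0.252 toolyaw-h -0.256 Ftool [  5.2  -8.1 -11.8]
r 0.1479 h -0.342 toolyaw-h -0.355 Ftool [  7.1 -11.2 -15.2]
```

View pics/s29.png

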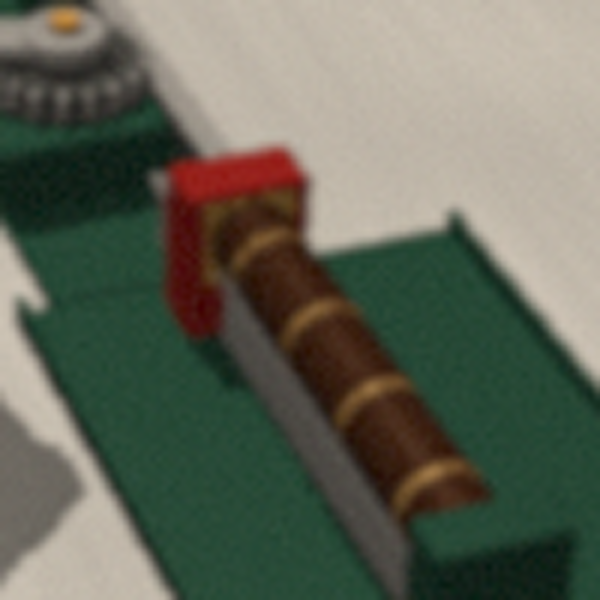

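```bash
python3 -m crank '[[0.002,-0.002,0.015,0,0.016,0,-1],[0.002,-0.002,0.015,0,0.016,0,-1]]' 25 ; python3 st.py | tail -1
python3 -m crank '[[0.0006,0,0.015,0,0.016,0,-1],[0.0006,0,0.015,0,0.016,0,-1]]' 25 >/dev/null; python3 st.py | tail -1
```

```text
time: 51.2
position: [0.4699, 0.2196, 0.0886]
tool_rot: [0.699, -0.133, 0.13, -0.691]
ft_force: [1.2, -20.5, 6.3]
grip_width: 0.0193
r 0.148 h -0.379 toolyaw-h -0.404 Ftool [  8.6  -6.1 -18.8]
r 0.1477 h -0.451 toolyaw-h -0.46 Ftool [ 3.7 -0.4 -3.1]
```

```bash
python3 - <<'E'
from rt import *
info()
crop(vision.camera('side'),220,140,420,290,4,'s30.png')
cv2.imwrite('pics/w30.png',vision.camera('wrist'))
info()
E
```

```text
t 51.45 p [0.4742 0.2294 0.0886] q [ 0.24   0.627  1.797 -0.004  0.722 -0.898] F [ 2.1 -4.3  0.4] w 0.0192
[[0.909, -0.004, 0.417], [-0.417, -0.004, 0.909], [-0.002, -1.0, -0.005]]
t 51.55 p [0.4745 0.2302 0.0886] q [ 0.241  0.627  1.797 -0.003  0.721 -0.898] F [ 2.7 -5.1  1.7] w 0.0191
[[0.909, -0.003, 0.417], [-0.417, -0.003, 0.909], [-0.002, -1.0, -0.004]]
```

View pics/s30.png

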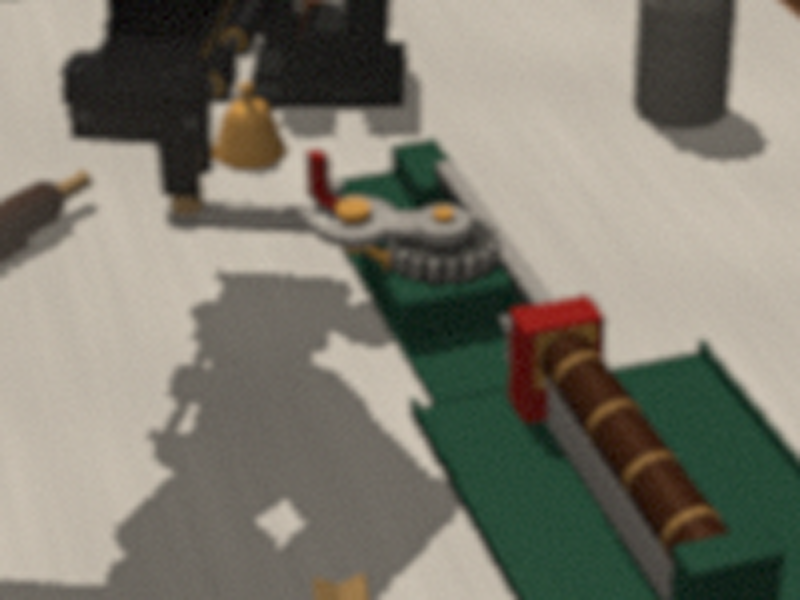

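View pics/w30.png

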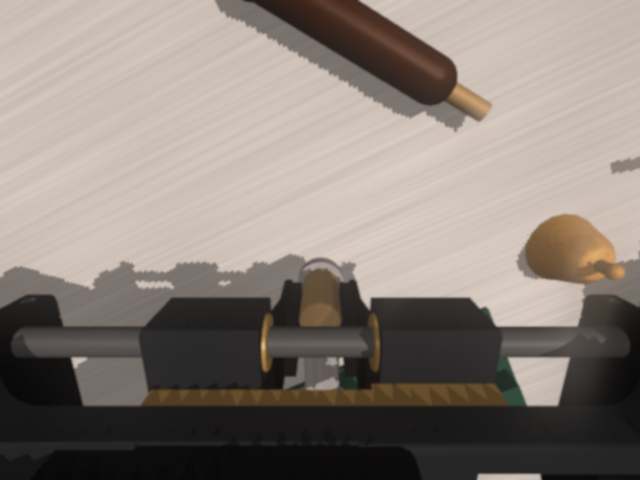

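```bash
python3 -m crank '[[0.0006,0,0.015,0,0.016,0,-1],[0.0006,0,0.015,0,0.016,0,-1]]' 25 >/dev/null; python3 st.py | tail -1
python3 -m crank '[[0.0006,0,0.015,0,0.016,0,-1],[0.0006,0,0.015,0,0.016,0,-1]]' 25 >/dev/null; python3 st.py | tail -1
python3 -m crank '[[0.0006,0,0.015,0,0.016,0,-1],[0.0006,0,0.015,0,0.016,0,-1]]' 25 >/dev/null; python3 st.py | tail -1
```

```text
r 0.1478 h -0.514 toolyaw-h -0.51 Ftool [ 4.2 -0.7 -2.5]
r 0.1479 h -0.567 toolyaw-h -0.56 Ftool [ 3.9  0.3 -1.7]
r 0.1479 h -0.619 toolyaw-h -0.61 Ftool [ 3.4  2.8 -1.6]
```

```bash
python3 -m crank '[[0.003,0,-0.042,0,-0.0446,0,-1],[0.0117,0,-0.083,0,-0.089,0,-1],[0.026,0,-0.122,0,-0.134,0,-1],[0.046,0,-0.159,0,-0.178,0,-1],[0.0706,0,-0.193,0,-0.223,0,-1],[0.0706,0,-0.193,0,-0.223,0,-1]]' 20 >/dev/null; python3 st.py | tail -1
python3 - <<'E'
from rt import *
crop(vision.camera('side'),220,140,420,290,4,'s31.png')
E
```

```text
r 0.1474 h 0.091 toolyaw-h 0.087 Ftool [ 1.6  7.3 -1.9]
```

View pics/s31.png

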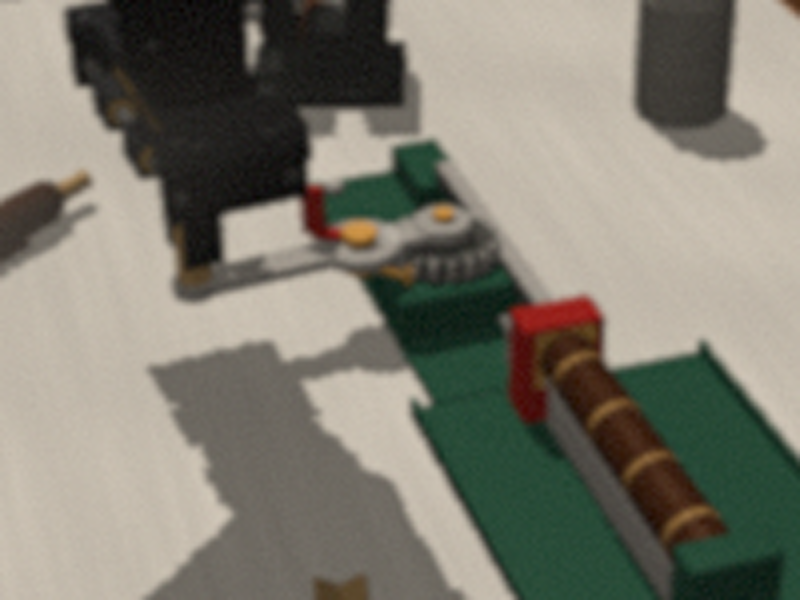

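```bash
python3 -m crank '[[0.0015,0,0.03,0,0.0318,0,-1],[0.0015,0,0.03,0,0.0318,0,-1]]' 20 >/dev/null; python3 st.py | tail -1
python3 -m crank '[[0.0015,0,0.03,0,0.0318,0,-1],[0.0015,0,0.03,0,0.0318,0,-1]]' 20 >/dev/null; python3 st.py | tail -1
python3 -m crank '[[0.0006,0,0.015,0,0.016,0,-1],[0.0006,0,0.015,0,0.016,0,-1]]' 25 >/dev/null; python3 st.py | tail -1
python3 -m crank '[[0.0006,0,0.015,0,0.016,0,-1],[0.0006,0,0.015,0,0.016,0,-1]]' 25 >/dev/null; python3 st.py | tail -1
python3 -m crank '[[0.0006,0,0.015,0,0.016,0,-1],[0.0006,0,0.015,0,0.016,0,-1]]' 25 >/dev/null; python3 st.py | tail -1
```

```text
r 0.1474 h -0.023 toolyaw-h -0.01 Ftool [ 2.1  8.9 -0. ]
r 0.1476 h -0.117 toolyaw-h -0.108 Ftool [ 2.6  7.8 -4.6]
r 0.1477 h -0.159 toolyaw-h -0.157 Ftool [ 3.1  7.2 -8.1]
r 0.1477 h -0.204 toolyaw-h -0.207 Ftool [  3.3   5.9 -10.7]
r 0.1478 h -0.25 toolyaw-h -0.256 Ftool [  4.4   5.4 -12.6]
```

```bash
python3 -m crank '[[0.0006,0,0.015,0,0.016,0,-1],[0.0006,0,0.015,0,0.016,0,-1],[0.0006,0,0.015,0,0.016,0,-1]]' 25 >/dev/null; python3 st.py | tail -1
python3 -m crank '[[0.0003,0,0.006,0,0.0064,0,-1],[0.0003,0,0.006,0,0.0064,0,-1],[0.0003,0,0.006,0,0.0064,0,-1]]' 25 >/dev/null; python3 st.py | tail -1
python3 - <<'E'
from rt import *
crop(vision.camera('side'),320,190,420,290,6,'s32.png')
E
```

```text
r 0.1478 h -0.295 toolyaw-h -0.306 Ftool [  5.4   3.7 -15.9]
r 0.1479 h -0.309 toolyaw-h -0.325 Ftool [  6.    3.1 -17.2]
```

View pics/s32.png

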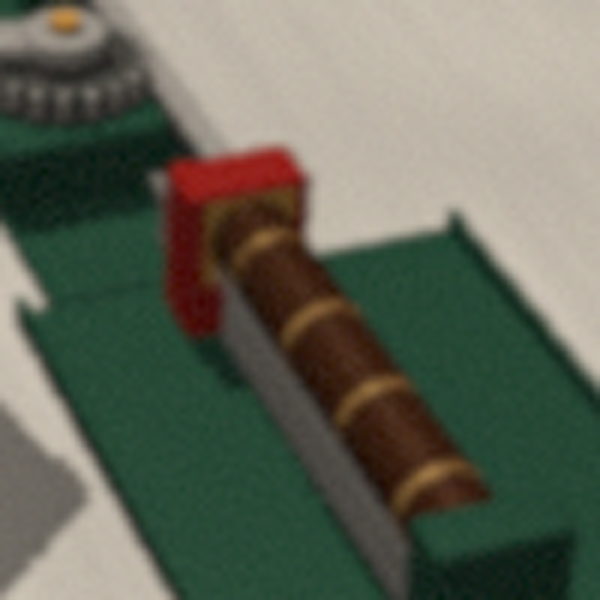

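```bash
python3 -m crank '[[0,0,-0.006,0,-0.006,0,-1],[0,0,-0.006,0,-0.006,0,-1]]' 20 >/dev/null; python3 st.py | tail -1
python3 -m crank '[[0,0,-0.006,0,-0.006,0,-1],[0,0,-0.006,0,-0.006,0,-1]]' 20 >/dev/null; python3 st.py | tail -1
python3 -m crank '[[0,0,-0.006,0,-0.006,0,-1],[0,0,-0.006,0,-0.006,0,-1]]' 20 >/dev/null; python3 st.py | tail -1
```

```text
r 0.1478 h -0.296 toolyaw-h -0.308 Ftool [  5.2   4.3 -13.5]
r 0.1477 h -0.28 toolyaw-h -0.29 Ftool [  3.9   5.1 -12.2]
r 0.1477 h -0.263 toolyaw-h -0.272 Ftool [ 2.3  5.4 -9.4]
```

```bash
python3 -m crank '[[0,0,-0.012,0,-0.012,0,-1],[0,0,-0.012,0,-0.012,0,-1]]' 20 >/dev/null; python3 st.py | tail -1
python3 -m crank '[[0,0,-0.012,0,-0.012,0,-1],[0,0,-0.012,0,-0.012,0,-1]]' 20 >/dev/null; python3 st.py | tail -1
python3 -m crank '[[0,0,0,0,0,0,0],[0,0,0,0,0,0,0],[0,0,0,0,0,0,0],[0,0,0,0,0,0,0]]'; python3 st.py|tail -1
python3 - <<'E'
from rt import *
cv2.imwrite('pics/w33.png',vision.camera('wrist'))
crop(vision.camera('side'),220,140,420,290,4,'s33.png')
E
```

```text
r 0.1476 h -0.224 toolyaw-h -0.234 Ftool [ 3.8  6.3 -9.8]
r 0.1476 h -0.187 toolyaw-h -0.197 Ftool [ 3.6  7.4 -8.6]
time: 56.9
position: [0.4642, 0.194, 0.0895]
tool_rot: [-0.704, 0.06, -0.06, 0.705]
ft_force: [-0.0, -1.0, -0.8]
grip_width: 0.0425
r 0.147 h -0.201 toolyaw-h -0.2 Ftool [ 0.2  0.8 -1. ]
```

View pics/w33.png

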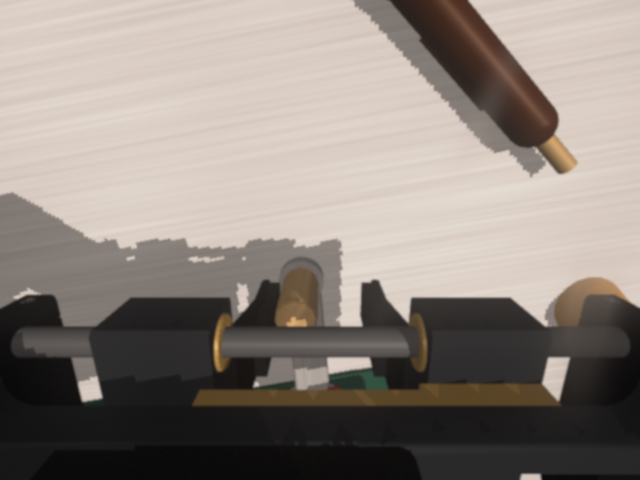

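View pics/s33.png

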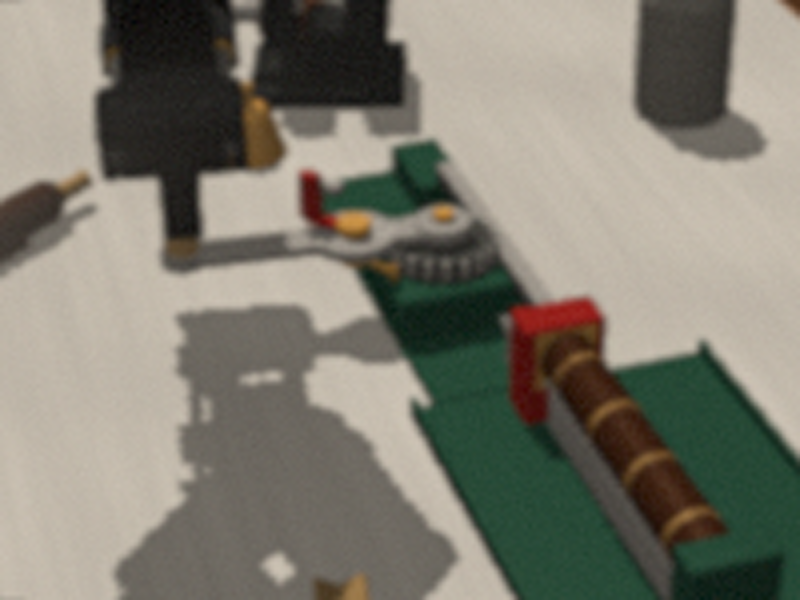

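```bash
python3 -m crank '[[0,0,-0.008,0,0,0,0],[0,-0.02,-0.008,0,0,0,0.1],[0,-0.1,-0.008,0,0,0,0.1],[0,-0.2,-0.008,0,0,0,0.1],[0,-0.3,-0.008,0,0,0,0.1],[0,-0.3,-0.008,0,0,0,0.1],[0,-0.3,0.5,0,0,0,0.1],[0,-0.3,0.5,0,0,0,0.1],[0,-0.3,0.5,0,0,0,0.1],[0,-0.3,0.5,0,0,0,0.1]]'
python3 -m crank '[[0,0,0.2,0,0,0,0.1],[0,0,0.2,0,0,0,0.1],[0,0,0.2,0,0,0,0.1],[0,0,0.2,0,0,0,0.1]]'
python3 - <<'E'
from rt import *
info()
t=vision.camera('top');crop(t,190,150,400,265,3.8,'t34.png');cv2.imwrite('pics/t34f.png',t)
s=vision.camera('side');crop(s,220,140,420,290,4,'s34.png');cv2.imwrite('pics/s34f.png',s)
E
```

```text
time: 58.25
position: [0.5056, 0.4379, 0.2384]
tool_rot: [0.705, -0.061, 0.06, -0.704]
ft_force: [0.5, 0.2, -0.0]
grip_width: 0.0476
time: 58.75
position: [0.5222, 0.5337, 0.238]
tool_rot: [0.705, -0.061, 0.059, -0.704]
ft_force: [-0.0, -0.3, 0.2]
grip_width: 0.048
t 58.75 p [0.5222 0.5337 0.238 ] q [ 0.647  0.703  1.078 -0.     1.364 -0.753] F [-0.  -0.3  0.2] w 0.048
[[0.986, -0.002, 0.169], [-0.169, -0.002, 0.986], [-0.002, -1.0, -0.003]]
```

View pics/t34.png

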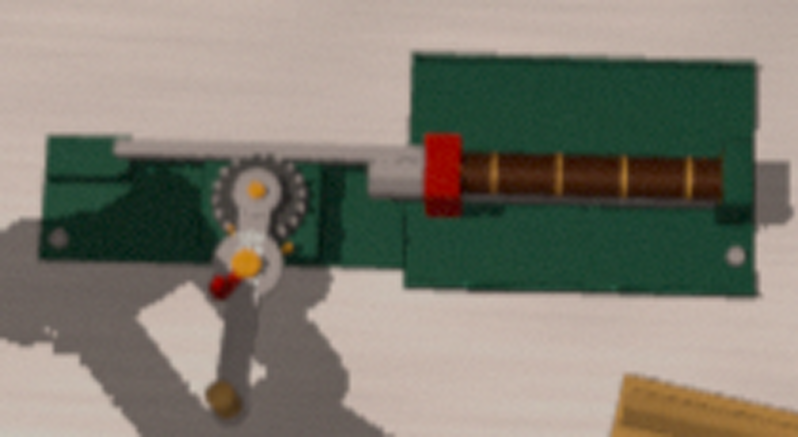

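View pics/s34.png

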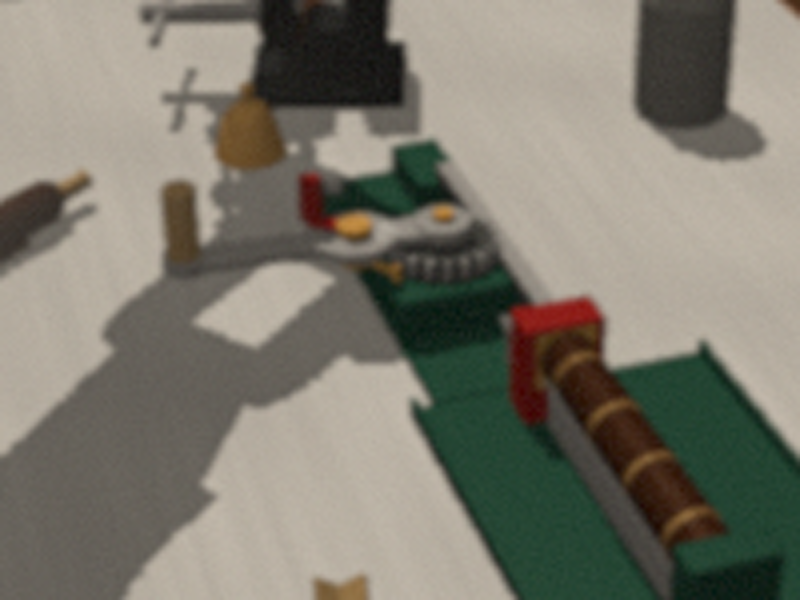

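View pics/t34f.png

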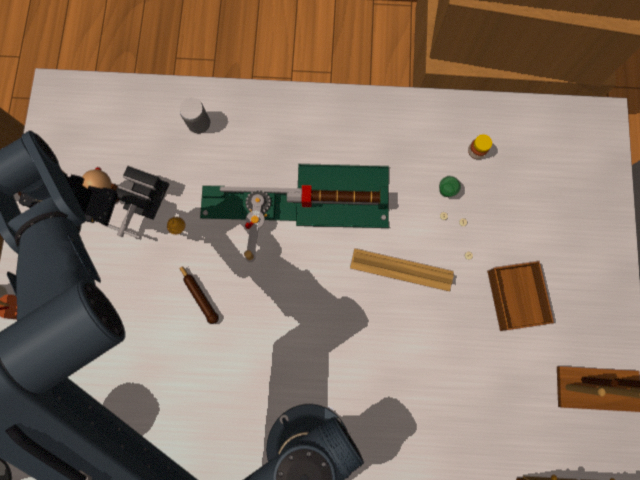

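```bash
python3 - <<'E'
from rig import robot
print(robot.hand_in()); print(robot.get_obs()['time'])
E
```

```text
the job is handed in; nothing more can be done
None
the job is handed in; nothing more can be done
```

The job is handed in, at about 59 s on the robot's clock. All four segments are in the trough, butted against the green stop. I turned the pawl to closing with the gripper and worked the handle through about three and a half strokes, so the ratchet alone moved the jaw.

**Row:** In the last top picture the four pale bands are evenly spaced, 64 to 66 pixels apart in the enlarged crop, so I see no gaps. The jaw rests against the last segment after about 36 mm of travel; 35 mm was expected.

**Grip:** On the first tightening the grip force rose to about 19 N, then dropped sharply at a handle angle of about -0.4 rad, which I take to be the pawl skipping a tooth. I swung back, and the second push met the row at the same angle and reached 17 N before I released it. Both pushes were well above the 6 N or so of ordinary driving. I did not test how firmly the row is held after letting go. The handle sprang back about 5 mm at the grip on release.

**Left as found:** The pawl is on the closing side, at roughly -0.5 rad. The bell, doorknob, forearm and buttons are where they were in the first top picture, and the robot is clear of everything.

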